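# Build the totem and face it to the scanner

### The job

Put the ceramic totem together on the stand's rod and scan it: thread on the wide cork pad, then the terracotta rings that are there, one by one from the widest at the bottom to the narrowest, then the small cork washer, then lower the head gently onto the washer (do not let it drop) with its face straight towards the scanner, and only then press the scan button fully down and let it go. Leave the jar, cup and spatula where they are.

Things in the scene. Friction and masses are not known exactly. Their poses are not given: they have to be found in the camera images.
- seat (a point): Display stand, fixed: a round dark wooden plinth, 84 mm across (top face 76 mm across) and 30 mm high, with an upright steel rod 10 mm thick and 64 mm long (rounded tip) in its middle. This point is the foot of the rod, on the plinth's top face; z runs up the rod, x points level at the scanner.
- ring1_mid (a point): Flat terracotta ring, 64 mm across (widest of the rings), 8 mm thick, bore 13 mm, lying flat at the start; may be absent. The point is its centre, 4 mm above its underside; z is its axis.
- ring2_mid (a point): Flat terracotta ring, 56 mm across (second widest of the rings), 8 mm thick, bore 13 mm, lying flat at the start; may be absent. The point is its centre, 4 mm above its underside; z is its axis.
- ring3_mid (a point): Flat terracotta ring, 48 mm across (third widest of the rings), 8 mm thick, bore 13 mm, lying flat at the start; may be absent. The point is its centre, 4 mm above its underside; z is its axis.
- ring4_mid (a point): Flat terracotta ring, 40 mm across (fourth widest of the rings), 8 mm thick, bore 13 mm, lying flat at the start; may be absent. The point is its centre, 4 mm above its underside; z is its axis.
- ring5_mid (a point): Flat terracotta ring, 32 mm across (narrowest of the rings), 8 mm thick, bore 13 mm, lying flat at the start; may be absent. The point is its centre, 4 mm above its underside; z is its axis.
- pad_mid (a point): Cork pad, a flat ring 44 mm across, 6 mm thick, bore 13 mm, lying flat at the start. The point is its centre, 3 mm above its underside; z is its axis.
- washer_mid (a point): Small cork washer, 26 mm across, 6 mm thick, bore 13 mm, lying flat at the start. The point is its centre, 3 mm above its underside; z is its axis.
- head_mid (a point): Terracotta head: upright cylinder 40 mm across and 48 mm high with a face on one side, standing upright at the start; a 13 mm bore, 36 mm deep, opens in its underside, the top is closed. The point is its centre, on the axis, 24 mm above its underside; z up its axis, x points out of the face.
- nose (a point): Tip of the head's nose, a ridge 7 mm wide and 18 mm high (16 to 34 mm above the underside) that stands out to 26.5 mm from the axis.
- scan_button_top (a point): Centre of the top of the scan button, 28 mm across, on top of the scanner. The scanner is a fixed grey block, 50 x 85 mm and 85 mm high on a slightly larger foot, its middle 150 to 170 mm from the rod, its lens looking at the rod.
- scan_button (a joint): Travel of the scan button, 0 up, 0.006 m fully down; sprung, about 5 N to press it home, and it comes back up.
- jar: White lidded jar, 60 mm across, 55 mm high: a bystander. Origin at its underside.
- cup: Blue cup, 70 mm across, 90 mm high, with brushes up to 160 mm high: a bystander. Origin at its underside.
- rib: Spatula lying beyond the work: a bystander. Origin under its middle.
Mind the look-alikes: they are no part of the job. Leave any green or turquoise look-alike of the part that bears pad_mid alone. What is shaped like the part that bears head_mid but red is not meant.

How it is judged:
On the way, in this order (a step that is already met when the one before it is completed fails the run):
1. the cork pad lies flat on the rod, released (horizontal distance between pad_mid and seat below 0.004 m and z of pad_mid in the frame of seat between 0.001 and 0.058 m and angle between pad_mid's own z axis and vertical below 0.12 rad and contact force between the fingers and pad below 0.2 N), for 0.2 s.
2. the widest ring (ring1, if present) lies flat on the rod, released (horizontal distance between ring1_mid and seat below 0.004 m and z of ring1_mid in the frame of seat between 0.001 and 0.058 m and angle between ring1_mid's own z axis and vertical below 0.12 rad and contact force between the fingers and ring1 below 0.2 N), for 0.2 s.
3. the second widest ring (ring2, if present) lies flat on the rod, released (horizontal distance between ring2_mid and seat below 0.004 m and z of ring2_mid in the frame of seat between 0.001 and 0.058 m and angle between ring2_mid's own z axis and vertical below 0.12 rad and contact force between the fingers and ring2 below 0.2 N), for 0.2 s.
4. the third widest ring (ring3, if present) lies flat on the rod, released (horizontal distance between ring3_mid and seat below 0.004 m and z of ring3_mid in the frame of seat between 0.001 and 0.058 m and angle between ring3_mid's own z axis and vertical below 0.12 rad and contact force between the fingers and ring3 below 0.2 N), for 0.2 s.
5. the fourth widest ring (ring4, if present) lies flat on the rod, released (horizontal distance between ring4_mid and seat below 0.004 m and z of ring4_mid in the frame of seat between 0.001 and 0.058 m and angle between ring4_mid's own z axis and vertical below 0.12 rad and contact force between the fingers and ring4 below 0.2 N), for 0.2 s.
6. the narrowest ring (ring5, if present) lies flat on the rod, released (horizontal distance between ring5_mid and seat below 0.004 m and z of ring5_mid in the frame of seat between 0.001 and 0.058 m and angle between ring5_mid's own z axis and vertical below 0.12 rad and contact force between the fingers and ring5 below 0.2 N), for 0.2 s.
7. the cork washer lies flat on the rod, released (horizontal distance between washer_mid and seat below 0.004 m and z of washer_mid in the frame of seat between 0.001 and 0.058 m and angle between washer_mid's own z axis and vertical below 0.12 rad and contact force between the fingers and washer below 0.2 N), for 0.2 s.
8. the head sits on the washer, released, nose to the scanner (horizontal distance between head_mid and seat below 0.004 m and z of head_mid in the frame of seat between 0.001 and 0.082 m and angle between head_mid's own z axis and vertical below 0.12 rad and contact force between the fingers and head below 0.2 N and distance between head_mid and washer_mid below 0.031 m and angle between the x axis of head_mid and the x axis of seat, either way round below 0.26 rad and x of nose in the frame of seat above 0.02 m), for 0.2 s.
9. the scan button is pressed down (value of joint scan_button above 0.004 m), for 0.05 s.
At the end, for the whole second after the job is handed in: Cork pad, the rings present (wider below narrower) and washer lie flat on the rod in that order, within 4 mm of its axis, tilt under 0.12 rad; the head sits on the washer, its face within 15 degrees of the scanner; all released; scan button up again (all of step 1 and all of step 2 and all of step 3 and all of step 4 and all of step 5 and all of step 6 and all of step 7 and all of step 8 and z of each of ring1_mid, ring2_mid, ring3_mid, ring4_mid, ring5_mid, washer_mid in the frame of pad_mid above 0.004 m and z of each of ring2_mid, ring3_mid, ring4_mid, ring5_mid, washer_mid in the frame of ring1_mid above 0.004 m and z of each of ring3_mid, ring4_mid, ring5_mid, washer_mid in the frame of ring2_mid above 0.004 m and z of each of ring4_mid, ring5_mid, washer_mid in the frame of ring3_mid above 0.004 m and z of each of ring5_mid, washer_mid in the frame of ring4_mid above 0.004 m and z of washer_mid in the frame of ring5_mid above 0.004 m and value of joint scan_button below 0.002 m); the robot touches nothing.
It fails at once if a bystander is moved more than 40 mm (distance of any of jar, cup, rib from where it was at the start of the episode above 0.04 m).
It fails at once if the head is dropped down the rod (horizontal distance between head_mid and seat below 0.008 m and z of head_mid in the frame of seat below 0.09 m and linear speed of head above 0.5 m/s).
It fails at once if the scan button is pressed before the head sits in place on the washer, facing the scanner (value of joint scan_button above 0.004 m and not (distance between head_mid and washer_mid below 0.033 m and horizontal distance between head_mid and seat below 0.005 m and angle between the x axis of head_mid and the x axis of seat, either way round below 0.26 rad and x of nose in the frame of seat above 0.02 m)).
Of ring1, ring2, ring3, ring4, ring5 only 3 to 5 are there at a start; the rules pass over those that are not, and their reading is None.
At some moment in a run one of pad, ring1, ring2, ring3, ring4, ring5, washer may be knocked a few centimetres aside while the robot is not near it.
It also fails if it takes over 210 s, if anything falls off the work surface, if the arm or the gripper's body presses on something with over 40 N, if the wrist force passes 120 N, or if a joint passes its speed limit or range.

### The arm

A 6-joint arm with a two-finger parallel gripper is mounted at the origin on the work surface. World frame = base frame: x ahead of the robot, y to its left, z up, the work surface at z = 0. Lengths are in m, angles in rad, forces in N, time in s.
With the tool pointing down it reaches from about 0.35 to 0.725 m from the base axis. Payload 6 kg.
Tool frame: the origin (TCP) lies on the centre line of the jaws, within the pads' length; the fingertips stand 19 mm ahead of it and the grasp point (between the pads) is the TCP; z points along the fingers, y is the line along which they close (so a half turn about z gives the same grasp; the last joint's range is limited). The gripper opens to 85 mm and grips with 20 to 120 N. Pads are 22 mm wide; open, the fingers measure 114 mm over their backs; the gripper's body (76 mm by 85 mm) begins 54 mm behind the grasp point. The pads swing forward as they close: fully open they stand 13 mm farther back than shut.
Start: joints at [1.52, 0.04, 0.085, 0, -1.615, -0.334], TCP at [0.225, 0.556, 0.218] pointing down, gripper open.
Joint ranges: [-2.56, 2.56], [-1.29, 2.01], [-1.08, 1.49], [-3.29, 1.98], [-2.81, -0.18], [-2.99, 2.99]. Speed limits (rad/s): [2.57, 2.57, 3.01, 3.14, 3.14, 3.14].

### API

Orientations are given as a unit quaternion [x, y, z, w].
In Python, from bench import status, vision, ticket gives the robot as it stands. The module is installed in compiled form; this text tells all that it offers.
- The arm moves only by the tool jog_arm, never from a script. Its argument "moves" is one flat list of numbers, 5 for each row, row after row: the shift along the tool's x, y, z in mm, then the turn about the tool's z in rad, then the finger opening in mm, from 0 to 85.4. In form: [tx, ty, tz, yaw, gripper, tx, ty, tz, yaw, gripper, ...]. A call has exactly 5 rows; each row shifts and turns the commanded pose from where the row before left it, along the tool's axes as they then stand; what a row does not reach is not made up. A row lasts 1/10 s, in which the tool goes at most 50 mm and 8.59 degrees, less where a joint would pass 70% of its speed; a pose out of reach is approached as far as the arm can. A call with a gripper value outside its range is refused whole. The fingers move at their own pace and stop on an object; "force" is the grip in N (left out, the last holds). Time passes only in rows, so rows that do not move let the fingers close, or fill a call up. It gives the time, the measured TCP pose, the force, the opening and the grip force at its end, in the units of the state.
- status.observe(): the state, without advancing time (a new reading comes with each control period).
- vision.camera(name): name is "scene" or "top"; returns a dict with "pixels" (480x640x3 uint8, red, green, blue), "K" (3x3 intrinsics, pixels), "dist" ([k1, k2, p1, p2, k3] as OpenCV has them; the pictures are not rectified), "cam_to_world" (4x4, takes a point from camera to world coordinates). Camera axes: x right, y down, z forward; pixel columns grow to the right and rows downward; lengths in m; the calibration is good to about 2 mm. A picture is of the moment at which its call begins. There is no depth.
- ticket.hand_in(): hands the job in; it is judged then, once.
The state is a dict: "time_s": time; "qpos": joint angles; "qd": joint speeds; "tau": joint torques, N m; "ee_pos": TCP position; "ee_rot": TCP orientation; "contact_force": force on the tool from outside, world axes, zero at the start; "torque": the same for the moment, N m; "opening": opening from 0.0 (shut) to 1.0 (fully open); "gripper_force": force on a finger pad.
Only numpy, scipy, OpenCV 4.12 (cv2) and the standard library are available. Lean on these libraries where they do the work, as an engineer would, in place of code of your own. Each camera call takes 0.05 s, during which the arm holds its last target. There are 200 camera calls.

## Working session

There is one attempt and no reset: what is moved stays moved. The work goes in short steps, Python scripts to look and compute and a tool call to move; the robot and the scene stay as the last step left them, time stands still between calls to the robot, and variables do not carry over. Pictures are saved under pics/ and viewed, at most 14 in all, crops included, and the job is handed in when it is done.

Besides the shell and the picture viewer there is one more tool, called after "Emit:" as name(argument=value, ...) on one line, values as JSON. jog_arm: Moves the arm, as the interface text tells. Its arguments: {"type":"object","properties":{"moves":{"type":"array"},"force":{"type":"number"}},"required":["moves"]}

```bash
mkdir -p pics; cat > h.py <<'E'
import numpy as np,cv2
from bench import status,vision,ticket
def shot(n,f=None):
    c=vision.camera(n)
    if f: cv2.imwrite('pics/'+f,cv2.cvtColor(c['pixels'],cv2.COLOR_RGB2BGR))
    return c
def ray(c,uv):
    p=cv2.undistortPoints(np.array([[uv]],float),c['K'],c['dist'])[0,0]
    T=c['cam_to_world'];return T[:3,3],T[:3,:3]@np.array([p[0],p[1],1])
def onz(c,uv,z):
    o,d=ray(c,uv);return o+d*(z-o[2])/d[2]
def proj(c,P):
    T=np.linalg.inv(c['cam_to_world']);q=T[:3,:3]@np.array(P)+T[:3,3]
    return cv2.projectPoints(q[None],np.zeros(3),np.zeros(3),c['K'],c['dist'])[0][0,0]
E
python3 - <<'E'
from h import *
for n in('scene','top'):
    c=shot(n,n+'0.png');print(n,c['K'].round(1).tolist(),c['cam_to_world'].round(3).tolist(),c['dist'])
print(status.observe())
E
```

```text
scene [[458.8, 0.0, 322.7], [0.0, 458.8, 235.8], [0.0, 0.0, 1.0]] [[0.221, 0.593, -0.774, 1.225], [0.975, -0.138, 0.173, -0.204], [-0.004, -0.794, -0.609, 0.604], [0.0, 0.0, 0.0, 1.0]] [-0.00028729  0.          0.          0.          0.        ]
top [[452.8, 0.0, 313.1], [0.0, 452.8, 237.0], [0.0, 0.0, 1.0]] [[-0.017, -0.995, 0.097, 0.481], [-1.0, 0.017, 0.0, -0.089], [-0.002, -0.097, -0.995, 1.059], [0.0, 0.0, 0.0, 1.0]] [-0.0823345  0.         0.         0.         0.       ]
{'time_s': 0.1, 'qpos': array([ 1.51971799e+00,  4.07671824e-02,  8.39149274e-02, -4.17927678e-04,
       -1.61551507e+00, -3.33681842e-01]), 'qd': array([-0.0015533 , -0.00109593,  0.00189796,  0.00308739, -0.001667  ,
        0.0014354 ]), 'tau': array([-5.57821724e-03, -3.69351840e+01,  3.48284948e+01,  6.95181057e+00,
       -4.53506451e-03, -1.38312998e-06]), 'ee_pos': array([0.22502298, 0.55585859, 0.21677045]), 'ee_rot': array([ 9.81553383e-01, -1.91186546e-01, -9.60578893e-05,  8.07072749e-04]), 'contact_force': array([ 0.0520933 , -0.60942326,  0.79974818]), 'torque': array([-0.05588421, -0.0241434 ,  0.03149891]), 'gripper_force': 0.0, 'opening': 0.9997638161835419}
```

View pics/top0.png

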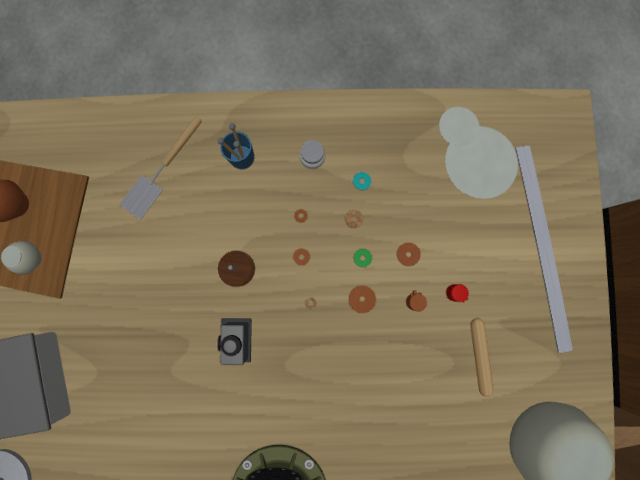

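View pics/scene0.png

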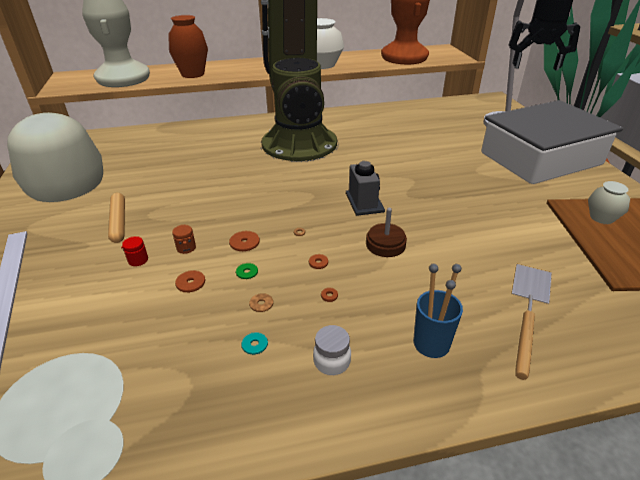

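Top view: stand with rod at (236,268), scanner (235,342), cork pad (353,218) and cork washer (310,303). There are four terracotta rings at (362,299), (408,254), (301,257) and (301,215).

Could be taken for the pad: green ring (362,258), turquoise ring (362,181). The pad is the speckled cork ring at (353,218). Could be taken for the head: red cylinder (458,293). The head is the terracotta one at (417,301).

```bash
cat >> h.py <<'E'
# parts found by colour: search near a table point; returns centre (world xy) and size
def find(c,xy,z,h,kind,r=22):
    u,v=proj(c,[xy[0],xy[1],z]);x0,y0=int(u-r),int(v-r)
    im=c['pixels'][y0:y0+2*r,x0:x0+2*r].astype(float)
    im=cv2.resize(im,None,fx=4,fy=4,interpolation=cv2.INTER_CUBIC)
    R,G,B=im[...,0],im[...,1],im[...,2]
    if kind=='terra': m=(R-G>45)&(G<120)
    m=m.astype(np.uint8)
    cs,_=cv2.findContours(m,cv2.RETR_EXTERNAL,cv2.CHAIN_APPROX_NONE)
    k=max(cs,key=cv2.contourArea);k=cv2.convexHull(k)
    P=(k[:,0]+.5)/4-.5+[x0,y0]
    W=np.array([onz(c,p,z)[:2] for p in P]).astype(np.float32)
    (cx,cy),ax,_=cv2.fitEllipse(W*1000)
    return np.round([cx,cy,*ax],1)
E
python3 - <<'E'
from h import *
c=shot('top');s=shot('scene')
im=c['pixels']
for n,(u,v) in dict(stand=(236,268),pad=(353,218),washer=(310,303),A=(362,299),B=(408,254),C=(301,257),D=(301,215),head=(417,301),but=(232,345)).items():
    w=onz(c,(u,v),.006);print(n,w.round(3)[:2],im[v-4:v+5:4,u-9:u+10:3].reshape(3,-1).tolist()[1][:21], end=' ')
    if n in'ABCD':
        print('top',find(c,w[:2],.008,8,'terra'),'scene',find(s,w[:2],.008,8,'terra'),end='')
    print()
print('wood',im[238,330:340:3].tolist())
big=np.hstack([cv2.resize(im[190:320,290:430],None,fx=2.8,fy=2.8),])
cr=cv2.resize(im[190:380,210:440],(800,660)[:2],interpolation=cv2.INTER_CUBIC);cr=cv2.resize(im[200:372,210:440],(800,598),interpolation=cv2.INTER_CUBIC)
cv2.imwrite('pics/crop1.png',cr[...,::-1])
E
```

```text
stand [0.514 0.092] [78, 53, 37, 121, 121, 123, 56, 54, 54, 57, 53, 52, 79, 47, 29, 79, 49, 30, 79, 48, 30] 
pad [ 0.627 -0.183] [125, 107, 77, 132, 100, 69, 137, 106, 73, 133, 117, 85, 125, 106, 76, 121, 93, 64, 135, 104, 71] 
washer [ 0.431 -0.079] [140, 124, 91, 137, 119, 87, 125, 99, 69, 140, 125, 92, 129, 106, 75, 129, 111, 81, 142, 125, 92] 
A [ 0.438 -0.199] [128, 76, 47, 126, 73, 43, 124, 92, 64, 146, 129, 96, 116, 78, 51, 126, 74, 45, 124, 73, 45] top [ 438.  -198.3   60.3   60.6] scene [ 441.6 -199.3   63.    68.9]
B [ 0.54  -0.309] [124, 72, 44, 126, 74, 47, 128, 76, 47, 152, 135, 101, 109, 81, 56, 123, 72, 44, 126, 74, 44] top [ 540.1 -309.8   52.2   52.7] scene [ 543.7 -310.8   54.9   59.3]
C [ 0.537 -0.059] [131, 109, 78, 128, 76, 47, 126, 86, 57, 139, 123, 90, 125, 89, 59, 127, 75, 46, 128, 108, 78] top [538.9 -59.6  36.1  36.2] scene [542.6 -60.9  38.9  44.1]
D [ 0.636 -0.061] [139, 123, 90, 122, 71, 44, 124, 97, 67, 138, 123, 91, 121, 69, 43, 127, 96, 66, 137, 121, 89] top [635.  -59.7  27.7  28.1] scene [638.2 -61.2  31.1  34.5]
head [ 0.431 -0.327] [60, 30, 13, 128, 75, 47, 127, 75, 44, 125, 74, 45, 127, 74, 46, 130, 76, 49, 131, 85, 54] 
but [0.337 0.102] [52, 51, 53, 108, 108, 108, 111, 110, 111, 112, 112, 112, 102, 102, 102, 36, 36, 37, 18, 18, 19] 
wood [[134, 117, 86], [134, 119, 88], [135, 119, 88], [135, 119, 88]]
```

View pics/crop1.png

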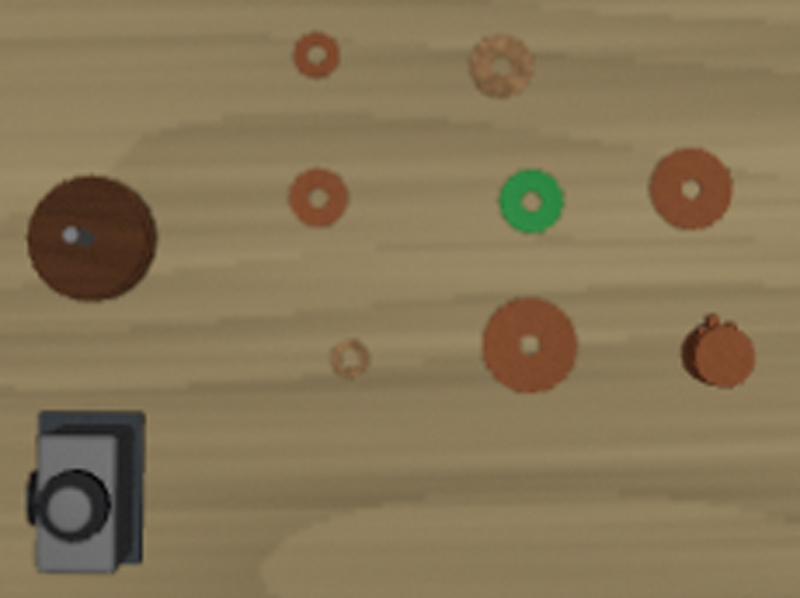

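Crop shows ring A as the widest, then B, C and D (64/56/40/32), so ring3 is absent. The pad is the speckled cork ring at crop (501,66), and the head is at crop (725,355) with its nose at about crop (713,320), pointing away from the robot.

```bash
sed -i "s/    m=m.astype/    if kind=='cork': m=cv2.morphologyEx(((R-B>58)\&(R-G<45)).astype(np.uint8),cv2.MORPH_OPEN,np.ones((3,3)))\n    m=m.astype/" h.py
cat >> h.py <<'E'
def tri(c,a,s,b):
    (o,d),(p,e)=ray(c,a),ray(s,b);t=np.linalg.lstsq(np.c_[d,-e],p-o,rcond=None)[0]
    A,B=o+d*t[0],p+e*t[1];return ((A+B)/2).round(4),((A-B)*1000).round(1)
def go(x,y,z=None,th=None):
    o=status.observe();p=o['ee_pos'];q=o['ee_rot'];t0=2*np.arctan2(q[1],q[0])
    d=np.array([x-p[0],y-p[1]])*1000
    print('t',round(o['time_s'],1),'pos',(p*1000).round(1),'th',round(t0,3),'tx',round(d@[np.cos(t0),np.sin(t0)],1),'ty',round(d@[np.sin(t0),-np.cos(t0)],1),'tz',None if z is None else round((p[2]-z)*1000,1),'F',o['contact_force'].round(1),'op',round(o['opening']*85.4,1),'g',o['gripper_force'])
E
python3 - <<'E'
from h import *
c=shot('top');s=shot('scene')
for n,xy in dict(pad=(.627,-.183),washer=(.431,-.079)).items():
    for k in(c,s): print(n,find(k,xy,.006,6,'cork'))
# crops of rod/scanner both views
def up(c,b,w,h):return cv2.resize(c['pixels'][b[1]:b[3],b[0]:b[2]],(w,h),interpolation=cv2.INTER_CUBIC)
A=up(c,(210,240,270,380),257,600);B=up(s,(340,150,420,260),436,600)
cv2.imwrite('pics/crop2.png',np.hstack([A,B])[...,::-1])
E
```

```text
pad [ 626.3 -185.    40.2   42.2]
pad [ 621.8 -178.6  112.7  383.8]
washer [431.8 -78.4  21.4  24.2]Traceback (most recent call last):
  File "<stdin>", line 4, in <module>
  File "h.py", line 28, in find
    (cx,cy),ax,_=cv2.fitEllipse(W*1000)
                 ~~~~~~~~~~~~~~^^^^^^^^
cv2.error: OpenCV(4.12.0) /io/opencv/modules/imgproc/src/shapedescr.cpp:361: error: (-201:Incorrect size of input array) There should be at least 5 points to fit the ellipse in function 'fitEllipseNoDirect'
```

```bash
python3 - <<'E'
from h import *
c=shot('top');s=shot('scene')
def up(c,b,w,h):return cv2.resize(c['pixels'][b[1]:b[3],b[0]:b[2]],(w,h),interpolation=cv2.INTER_CUBIC)
A=up(c,(210,240,270,380),257,600);B=up(s,(340,150,420,260),436,600)
cv2.imwrite('pics/crop2.png',np.hstack([A,B])[...,::-1])
E
```

```text
(no output)
```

View pics/crop2.png

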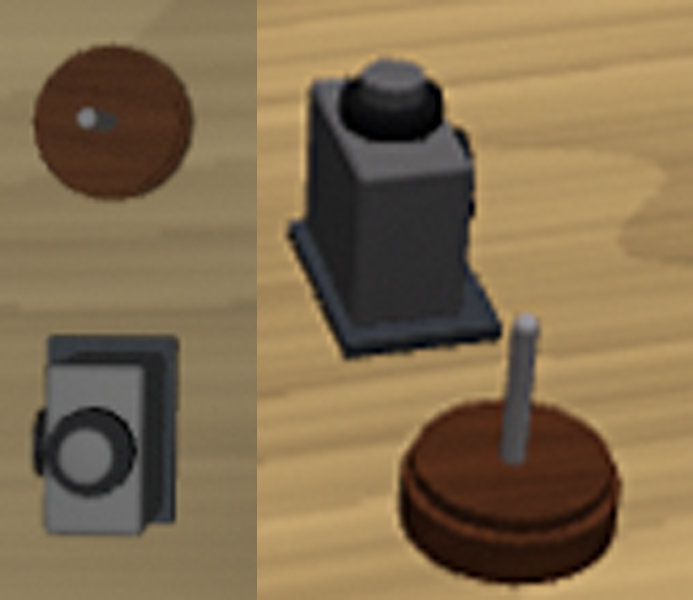

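Left: rod tip at top-view pixel (230.2,267.1), button (229.4,346.2). Right: rod tip at scene pixel (388.9,208.6), button (364.9,163.3). The scanner stands on the robot side of the rod.

```bash
python3 - <<'E'
from h import *
c=shot('top');s=shot('scene')
print('rod',tri(c,(230.2,267.1),s,(388.9,208.6)),onz(c,(230.2,267.1),.092),onz(s,(388.9,208.6),.092))
print('but',tri(c,(229.4,346.2),s,(364.9,163.3)))
print('head',onz(c,(418.1,301.8),.048),'nose',onz(c,(414.7,291.7),.034))
go(.51,.09,.15)
E
```

```text
rod (array([0.5138, 0.0903, 0.0905]), array([-0.1, -0.2, -0. ])) [0.5136875  0.08993133 0.092     ] [0.51579071 0.08962685 0.092     ]
but (array([0.3484, 0.0901, 0.1046]), array([-0.1, -0.3, -0. ]))
head [ 0.43067521 -0.31943711  0.048     ] nose [ 0.45281941 -0.31567967  0.034     ]
t 0.5 pos [225.2 556.1 217.6] th -0.385 tx 439.0 ty 325.1 tz 67.6 F [ 0.1 -0.6  0.1] op 85.5 g 0.0
```

Emit:
jog_arm(moves=[39.9,29.5,0,0,85,39.9,29.5,0,0,60,39.9,29.5,0,0,40,39.9,29.5,0,0,40,39.9,29.5,0,0,40], force=20)

```text
time_s: 1.0
ee_pos: [0.3553, 0.3428, 0.218]
ee_rot: [0.982, -0.191, 0.0, -0.0]
contact_force: [0.6, -0.2, 0.1]
opening: 0.469
gripper_force: 0.0
```

Emit:
jog_arm(moves=[39.9,29.5,0,0,40,39.9,29.5,0,0,40,39.9,29.5,0,0,40,39.9,29.5,0,0,40,39.9,29.5,0,0,40])

```text
time_s: 1.5
ee_pos: [0.485, 0.131, 0.2182]
ee_rot: [0.982, -0.191, 0.0, -0.0]
contact_force: [0.5, 1.7, 0.4]
opening: 0.466
gripper_force: 0.0
```

Emit:
jog_arm(moves=[39.9,29.5,0,0,40,0,0,0,-0.128,40,0,0,0,-0.128,40,0,0,0,-0.129,40,0,0,0,0,40])

```text
time_s: 2.0
ee_pos: [0.5102, 0.0903, 0.2178]
ee_rot: [1.0, 0.0, 0.0, 0.0]
contact_force: [0.2, 0.4, -0.7]
opening: 0.465
gripper_force: 0.0
```

```bash
python3 -c "
from h import *
go(.5138,.0903,.08)"
```

```text
t 2.0 pos [510.2  90.3 217.8] th 0.001 tx 3.6 ty 0.0 tz 137.8 F [ 0.2  0.4 -0.7] op 39.7 g 0.0
```

Descend around the rod, then grip it lightly to measure the y offset, then turn 90° and do the same for x.

Emit:
jog_arm(moves=[3.6,0,40,0,40,0,0,40,0,40,0,0,40,0,40,0,0,18,0,40,0,0,0,0,40])

```text
time_s: 2.5
ee_pos: [0.5119, 0.09, 0.0764]
ee_rot: [1.0, -0.001, -0.003, 0.001]
contact_force: [0.8, 0.1, -0.0]
opening: 0.47
gripper_force: 0.0
```

Emit:
jog_arm(moves=[0,0,0,0,14,0,0,0,0,0,0,0,0,0,0,0,0,0,0,0,0,0,0,0,0])

```text
time_s: 3.0
ee_pos: [0.5141, 0.0907, 0.0803]
ee_rot: [1.0, 0.0, 0.0, -0.0]
contact_force: [-0.2, 1.1, 1.3]
opening: -0.001
gripper_force: 0.6
```

```bash
python3 -c "
from h import *
go(.5138,.0903,.08)"
```

```text
t 3.0 pos [514.1  90.7  80.3] th 0.0 tx -0.3 ty 0.4 tz 0.3 F [-0.2  1.1  1.3] op -0.1 g 0.5980010004714131
```

```bash
python3 - <<'E'
from h import *
c=shot('top');s=shot('scene')
def up(c,b,w,h):return cv2.resize(c['pixels'][b[1]:b[3],b[0]:b[2]],(w,h),interpolation=cv2.INTER_CUBIC)
A=up(c,(190,220,270,340),400,600);B=up(s,(340,130,420,250),400,600)
cv2.imwrite('pics/crop3.png',np.hstack([A,B])[...,::-1]);go(0,0)
E
```

```text
t 3.1 pos [514.2  90.7  80.3] th 0.0 tx -514.2 ty 90.7 tz None F [0.4 1.1 2.2] op 0.4 g 0.8616723865270615
```

View pics/crop3.png

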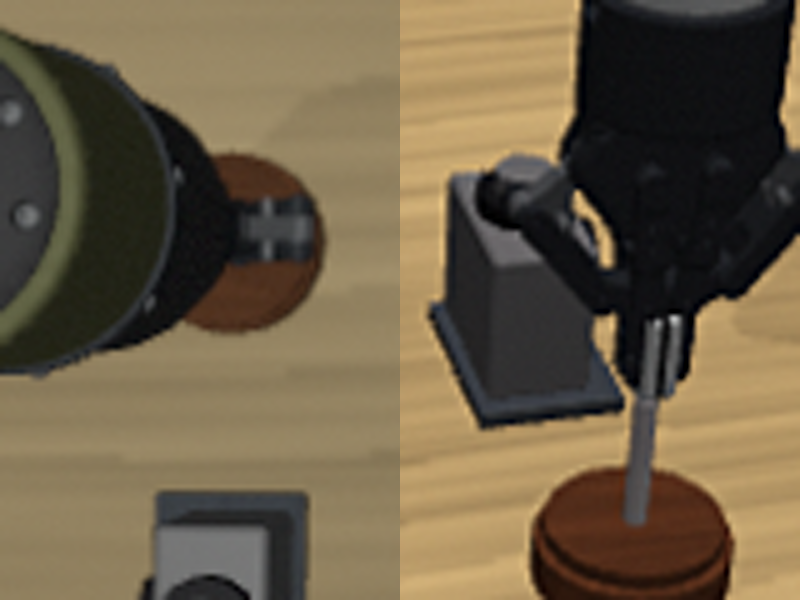

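Crop shows the shut fingertips at about scene pixel (392,209), level with the rod tip, so the rod is not between them. I'll check this against projections.

```bash
python3 - <<'E'
from h import *
s=shot('scene')
for z in(.12,.1,.08,.061,.03): print(z,proj(s,[.5142,.0907,z]).round(1))
print('start tcp',proj(s,[.225,.556,.218]).round(1),proj(s,[.225,.556,.199]).round(1))
print(onz(s,(392,209),.061),onz(s,(392,209),.0905))
o=status.observe();print(o['qpos'].round(4),o['ee_rot'].round(4))
E
```

```text
0.12 [390.4 196.2]
0.1 [389.5 204.7]
0.08 [388.6 213.1]
0.061 [387.9 220.8]
0.03 [386.6 232.9]
start tcp [532.4  78.7] [530.4  86.3]
[0.4757917  0.11323954 0.061     ] [0.51645869 0.09601675 0.0905    ]
[ 5.6080e-01 -1.4360e-01 -3.4270e-01  3.0000e-04 -1.3707e+00  1.0101e+00] [ 1.e+00  1.e-04  5.e-04 -1.e-04]
```

Emit:
jog_arm(moves=[0,0,0,0,40,0,0,0,0,40,0,0,0,0,40,0,0,0,0,40,0,0,0,0,40])

```text
time_s: 3.65
ee_pos: [0.5137, 0.0905, 0.0796]
ee_rot: [1.0, 0.0, -0.0, 0.0]
contact_force: [-0.0, -0.7, -0.5]
opening: 0.468
gripper_force: 0.0
```

```bash
python3 - <<'E'
from h import *
c=shot('top');s=shot('scene')
def up(c,b,w,h):return cv2.resize(c['pixels'][b[1]:b[3],b[0]:b[2]],(w,h),interpolation=cv2.INTER_CUBIC)
A=up(s,(0,0,640,480),400,300);B=up(s,(340,130,420,250),400,600)
cv2.imwrite('pics/crop4.png',np.hstack([np.vstack([A,A]),B])[...,::-1]);go(0,0)
E
```

```text
t 3.8 pos [513.8  90.6  79.7] th 0.0 tx -513.8 ty 90.4 tz None F [ 0.3 -0.5  0.4] op 40.3 g 0.0
```

View pics/crop4.png

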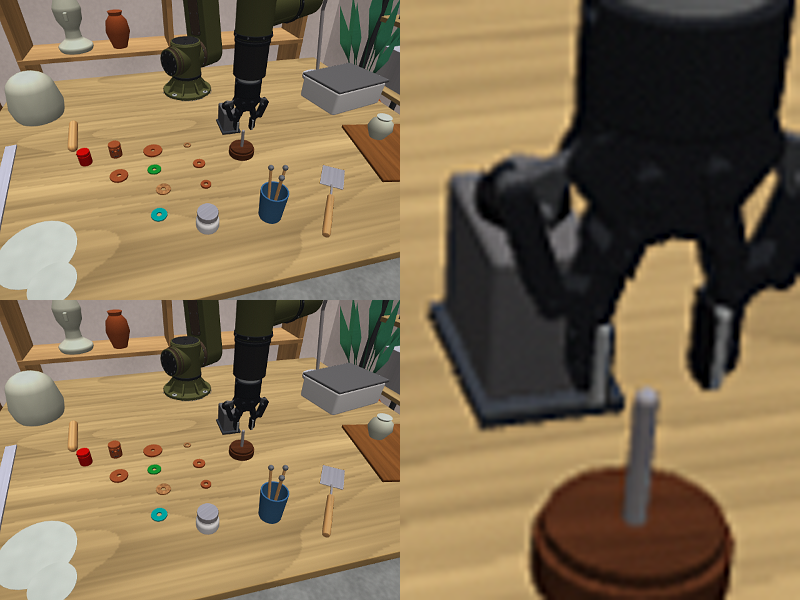

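Crop shows the open fingers with tips at scene pixels (379,210) and (402.5,207.6), above the rod tip. They sit higher than the reported TCP implies. I'll check the base projection, and move to a clear spot to measure the fingertips in both views.

Emit:
jog_arm(moves=[0,0,-20,0,40,0,0,-20,0,40,0,40,-10,0,40,0,40,0,0,40,0,0,0,0,40])

```text
time_s: 4.25
ee_pos: [0.5138, 0.0076, 0.1304]
ee_rot: [1.0, -0.002, 0.0, 0.0]
contact_force: [-0.8, -0.1, -0.9]
opening: 0.47
gripper_force: 0.0
```

```bash
python3 - <<'E'
from h import *
c=shot('top');s=shot('scene')
print('base',proj(s,[0,0,0]),proj(c,[0,0,.05]))
go(0,0)
p=status.observe()['ee_pos'];print(proj(c,p),proj(s,p))
def up(c,m,r,w):
    u,v=int(m[0]),int(m[1]);print(u-r,v-r);return cv2.resize(c['pixels'][v-r:v+r,u-r:u+r],(w,w),interpolation=cv2.INTER_CUBIC)
cv2.imwrite('pics/crop5.png',np.hstack([up(c,proj(c,p),40,400),up(s,proj(s,p),40,400)])[...,::-1])
E
```

```text
base [299.06685415 142.63879974] [277.14456169 502.12127406]
t 4.3 pos [513.8  10.  129.7] th -0.002 tx -513.8 ty 10.8 tz None F [-0.1 -0.6  0.2] op 40.3 g 0.0
[265.6156072  265.85961525] [350.56473074 196.9525919 ]
225 225
310 156
```

View pics/crop5.png

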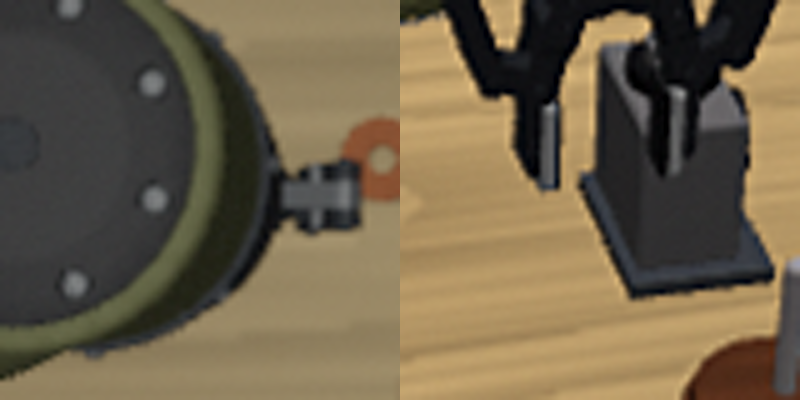

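Scene crop shows the fingertips at about (339,193.6) and (365,190.4). The top crop shows the wrist flange centre near (227,254) and the outer finger near (289,264).

```bash
python3 - <<'E'
from h import *
c=shot('top');s=shot('scene')
for z in(.2,.3,.35,.4,.45): print(z,proj(c,[.5138,.01,z]).round(1))
for z in(.115,.13,.14,.15): print(z,onz(s,(352,192),z).round(4),'topfinger',onz(c,(289,264),z).round(4))
E
```

```text
0.2 [261.6 264.6]
0.3 [254.8 262.4]
0.35 [250.6 261.1]
0.4 [245.8 259.5]
0.45 [240.3 257.8]
0.115 [0.4747 0.0243 0.115 ] topfinger [ 0.5174 -0.0373  0.115 ]
0.13 [0.4977 0.0173 0.13  ] topfinger [ 0.5168 -0.0381  0.13  ]
0.14 [0.5131 0.0126 0.14  ] topfinger [ 0.5164 -0.0387  0.14  ]
0.15 [0.5284 0.008  0.15  ] topfinger [ 0.516  -0.0392  0.15  ]
```

The fingers match the reported x and y, but the tips look about 25 mm higher than stated. I'll find the true tip height by touching the table carefully.

Emit:
jog_arm(moves=[0,-8,25,0,48,0,0,25,0,48,0,0,25,0,48,0,0,25,0,48,0,0,5,0,48])

```text
time_s: 4.95
ee_pos: [0.5117, 0.0191, 0.0213]
ee_rot: [1.0, 0.001, -0.003, 0.001]
contact_force: [0.1, 0.5, -0.6]
opening: 0.559
gripper_force: 0.0
```

Emit:
jog_arm(moves=[0,0,2,0,48,0,0,2,0,48,0,0,2,0,48,0,0,0,0,48,0,0,0,0,48])

```text
time_s: 5.45
ee_pos: [0.5141, 0.0187, 0.0193]
ee_rot: [1.0, 0.0, 0.0, -0.0]
contact_force: [0.2, 0.7, -0.3]
opening: 0.566
gripper_force: 0.0
```

```bash
python3 - <<'E'
from h import *
c=shot('top');s=shot('scene')
go(0,0,0)
p=status.observe()['ee_pos']
def up(c,m,r,w):
    u,v=int(m[0]),int(m[1]);print(u-r,v-r);return cv2.resize(c['pixels'][v-r:v+r,u-r:u+r],(w,w),interpolation=cv2.INTER_CUBIC)
cv2.imwrite('pics/crop6.png',up(s,proj(s,p),35,560)[...,::-1]);print(proj(s,p))
E
```

```text
t 5.5 pos [514.   18.6  19.1] th 0.0 tx -514.0 ty 18.5 tz 19.1 F [0.4 0.1 0.5] op 48.1 g 0.0
317 206
[352.87786491 241.87774052]
```

View pics/crop6.png

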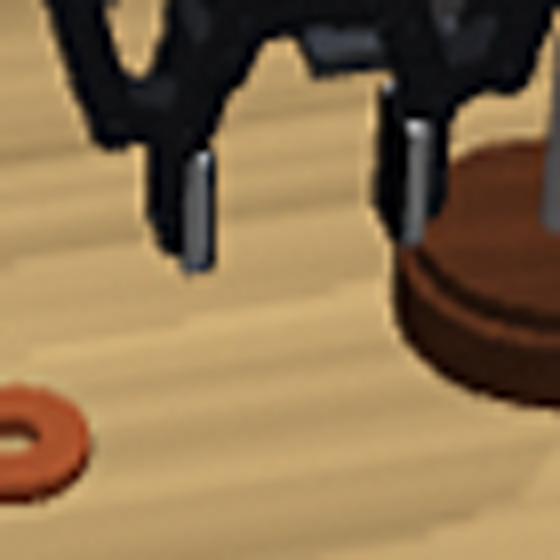

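Crop shows fingertips at about (341.7,239.7) and (368.6,236), still well above the table. I'll shift clear of the plinth and go down in guarded steps.

Emit:
jog_arm(moves=[-20,0,0,0,48,-20,0,0,0,48,0,0,4,0,48,0,0,4,0,48,0,0,0,0,48])

```text
time_s: 6.05
ee_pos: [0.4738, 0.0185, 0.0101]
ee_rot: [1.0, 0.0, -0.0, 0.0]
contact_force: [-0.5, -0.0, 0.0]
opening: 0.563
gripper_force: 0.0
```

Emit:
jog_arm(moves=[0,0,2,0,48,0,0,2,0,48,0,0,1,0,48,0,0,0,0,48,0,0,0,0,48])

```text
time_s: 6.55
ee_pos: [0.4739, 0.0185, 0.0057]
ee_rot: [1.0, 0.0, -0.0, 0.0]
contact_force: [-0.3, -0.4, -0.8]
opening: 0.564
gripper_force: 0.0
```

Emit:
jog_arm(moves=[0,0,2,0,48,0,0,2,0,48,0,0,1,0,48,0,0,0,0,48,0,0,0,0,48])

```text
time_s: 7.05
ee_pos: [0.4738, 0.0185, 0.0007]
ee_rot: [1.0, 0.0, -0.0, 0.0]
contact_force: [-0.7, -0.7, 0.0]
opening: 0.561
gripper_force: 0.0
```

Emit:
jog_arm(moves=[0,0,2,0,48,0,0,2,0,48,0,0,1,0,48,0,0,0,0,48,0,0,0,0,48])

```text
time_s: 7.55
ee_pos: [0.4738, 0.0186, -0.0043]
ee_rot: [1.0, 0.0, 0.0, 0.0]
contact_force: [0.9, 0.2, -1.1]
opening: 0.563
gripper_force: 0.0
```

Emit:
jog_arm(moves=[0,0,1,0,48,0,0,1,0,48,0,0,1,0,48,0,0,0,0,48,0,0,0,0,48])

```text
time_s: 8.05
ee_pos: [0.4738, 0.0186, -0.0073]
ee_rot: [1.0, 0.0, -0.0, 0.0]
contact_force: [-0.2, -0.2, -0.4]
opening: 0.558
gripper_force: 0.0
```

Emit:
jog_arm(moves=[0,0,1,0,48,0,0,1,0,48,0,0,0,0,48,0,0,0,0,48,0,0,0,0,48])

```text
time_s: 8.55
ee_pos: [0.4738, 0.0186, -0.0093]
ee_rot: [1.0, 0.0, 0.0, 0.0]
contact_force: [0.7, 0.1, -0.6]
opening: 0.56
gripper_force: 0.0
```

Emit:
jog_arm(moves=[0,0,1,0,48,0,0,1,0,48,0,0,0,0,48,0,0,0,0,48,0,0,0,0,48])

```text
time_s: 9.05
ee_pos: [0.4738, 0.0186, -0.0113]
ee_rot: [1.0, 0.0, 0.0, 0.0]
contact_force: [-0.5, 0.3, 0.6]
opening: 0.565
gripper_force: 0.0
```

Emit:
jog_arm(moves=[0,0,1,0,48,0,0,1,0,48,0,0,0,0,48,0,0,0,0,48,0,0,0,0,48])

```text
time_s: 9.55
ee_pos: [0.4738, 0.0186, -0.0133]
ee_rot: [1.0, 0.0, -0.0, 0.0]
contact_force: [-0.2, -0.2, 1.1]
opening: 0.561
gripper_force: 0.0
```

```bash
python3 - <<'E'
from h import *
s=shot('scene')
go(0,0,0)
p=status.observe()['ee_pos']
def up(c,m,r,w):
    u,v=int(m[0]),int(m[1]);print(u-r,v-r);return cv2.resize(c['pixels'][v-r:v+r,u-r:u+r],(w,w),interpolation=cv2.INTER_CUBIC)
cv2.imwrite('pics/crop7.png',up(s,proj(s,p),35,560)[...,::-1]);print(proj(s,p))
E
```

```text
t 9.6 pos [473.8  18.6 -13.3] th 0.0 tx -473.8 ty 18.5 tz -13.3 F [ 0.1  0.4 -0.4] op 47.9 g 0.0
312 207
[347.2878137  242.43978205]
```

View pics/crop7.png

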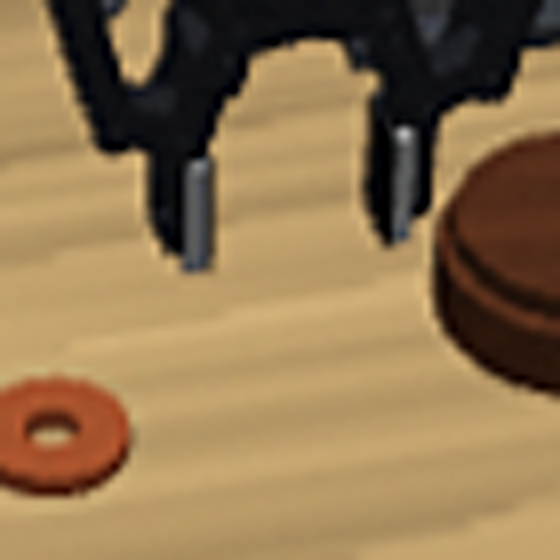

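Crop shows fingertips at about (336.6,240.7) and (361.4,237.4), very close to the table. Going on down.

Emit:
jog_arm(moves=[0,0,1,0,48,0,0,1,0,48,0,0,0,0,48,0,0,0,0,48,0,0,0,0,48])

```text
time_s: 10.1
ee_pos: [0.4738, 0.0186, -0.0153]
ee_rot: [1.0, 0.0, 0.0, 0.0]
contact_force: [0.6, 0.6, 0.1]
opening: 0.566
gripper_force: 0.0
```

Emit:
jog_arm(moves=[0,0,1,0,48,0,0,1,0,48,0,0,0,0,48,0,0,0,0,48,0,0,0,0,48])

```text
time_s: 10.6
ee_pos: [0.474, 0.0186, -0.0162]
ee_rot: [1.0, 0.0, 0.0, 0.0]
contact_force: [-4.8, 0.4, 7.8]
opening: 0.564
gripper_force: 3.8
```

Emit:
jog_arm(moves=[0,0,1,0,48,0,0,1,0,48,0,0,0,0,48,0,0,0,0,48,0,0,0,0,48])

```text
time_s: 11.1
ee_pos: [0.4741, 0.0186, -0.0163]
ee_rot: [1.0, 0.001, 0.0, 0.0]
contact_force: [-13.2, 2.0, 20.6]
opening: 0.561
gripper_force: 10.5
```

Emit:
jog_arm(moves=[0,0,1,0,48,0,0,1,0,48,0,0,0,0,48,0,0,0,0,48,0,0,0,0,48])

```text
time_s: 11.6
ee_pos: [0.4742, 0.0185, -0.0163]
ee_rot: [1.0, 0.001, 0.0, 0.001]
contact_force: [-21.9, 2.5, 34.5]
opening: 0.561
gripper_force: 17.3
```

Contact comes at reported z = -0.016 with 48 mm opening; that is my table reference from here on. Now the pad: grip twice at 90° so it centres itself on the tool.

Emit:
jog_arm(moves=[0,0,-50,0,60,0,0,-50,0,60,26,34,0,0,60,26,34,0,0,60,25,34,0,0,60])

```text
time_s: 12.1
ee_pos: [0.552, -0.0843, 0.0793]
ee_rot: [1.0, 0.001, 0.001, -0.0]
contact_force: [0.3, 0.8, 0.8]
opening: 0.705
gripper_force: 0.0
```

Emit:
jog_arm(moves=[25,34,0,0,60,25,34,0,0,60,25,34,0,0,60,0,0,0,0,60,0,0,0,0,60])

```text
time_s: 12.6
ee_pos: [0.6256, -0.1862, 0.0772]
ee_rot: [1.0, -0.001, -0.001, -0.0]
contact_force: [-0.1, 1.0, 0.3]
opening: 0.702
gripper_force: 0.0
```

Emit:
jog_arm(moves=[0,0,40,0,60,0,0,30,0,60,0,0,12,0,60,0,0,10,0,60,0,0,0,0,60])

```text
time_s: 13.1
ee_pos: [0.6257, -0.1849, -0.0133]
ee_rot: [1.0, 0.001, -0.0, 0.0]
contact_force: [0.4, -0.0, -0.5]
opening: 0.704
gripper_force: 0.0
```

Emit:
jog_arm(moves=[0,0,0,0,46,0,0,0,0,36,0,0,0,0,36,0,0,0,0,36,0,0,0,0,36])

```text
time_s: 13.6
ee_pos: [0.6271, -0.1855, -0.0109]
ee_rot: [1.0, 0.0, 0.002, 0.0]
contact_force: [-0.7, 1.5, 7.0]
opening: 0.48
gripper_force: 20.4
```

```bash
python3 -c "
from h import *
go(.6265,-.1855,-.0135)"
```

```text
t 13.6 pos [ 627.1 -185.5  -10.9] th 0.001 tx -0.6 ty -0.0 tz 2.6 F [-0.7  1.5  7. ] op 41.0 g 20.360457748174667
```

```bash
python3 - <<'E'
from h import *
s=shot('scene');c=shot('top')
def up(c,m,r,w):
    u,v=int(m[0]),int(m[1]);print(u-r,v-r);return cv2.resize(c['pixels'][v-r:v+r,u-r:u+r],(w,w),interpolation=cv2.INTER_CUBIC)
p=[.6265,-.1855,.003]
cv2.imwrite('pics/crop8.png',np.hstack([up(s,proj(s,p),35,400),up(c,proj(c,p),35,400)])[...,::-1]);print(proj(s,p),proj(c,p))
go(0,0)
E
```

```text
225 266
319 183
[260.97458029 301.99701332] [354.03038883 218.29895566]
t 13.7 pos [ 627.1 -185.5  -10.9] th 0.001 tx -627.0 ty -185.9 tz None F [-1.   0.7  6.1] op 41.2 g 20.36034786142409
```

View pics/crop8.png

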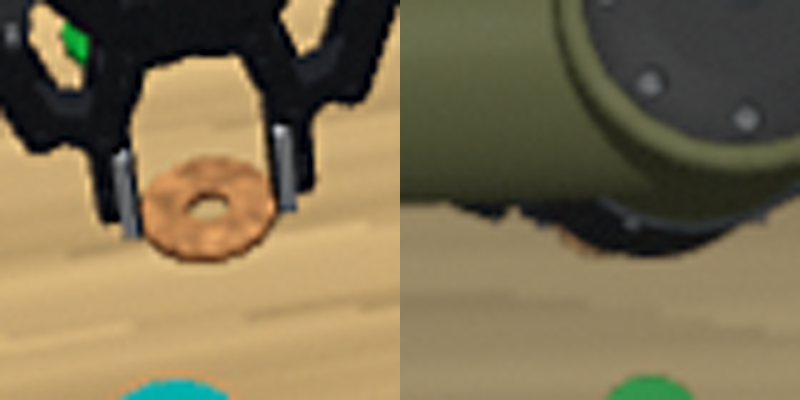

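Left half shows the fingers gripping the pad behind its centre: finger bottom corners at crop (135,238) and (290,210), disc centre (210,207). So the real tool sits further towards -x than reported. I'll quantify that from the earlier tip pixels.

```bash
python3 - <<'E'
from h import *
s=shot('scene')
print('C',onz(s,(349,239.05),.0027)-[.4738,.0186,-.0133])
print('now',onz(s,(225+(135+290)/2/5.714,266+224/5.714),.0027)-[.6271,-.1855,-.0109])
for px,e in(((352,192),(.514,.01,.1297)),((355.2,237.9),(.514,.0186,.0191))):
  for dz in(-.014,.0,.016): print(px,dz,onz(s,px,e[2]+dz)-e)
print(status.observe()['qpos'].round(3))
E
```

```text
C [0.00899737 0.00085145 0.016     ]
now [0.00757231 0.00120777 0.0136    ]
(352, 192) -0.014 [-0.03819586  0.01396365 -0.014     ]
(352, 192) 0.0 [-1.67356407e-02  7.43339581e-03 -2.77555756e-17]
(352, 192) 0.016 [ 7.79032951e-03 -2.97505350e-05  1.60000000e-02]
(355.2, 237.9) -0.014 [-0.02910781  0.01389435 -0.014     ]
(355.2, 237.9) 0.0 [-1.18216093e-02  8.37026890e-03  6.93889390e-18]
(355.2, 237.9) 0.016 [0.00793405 0.00205703 0.016     ]
[ 1.800e-02  2.660e-01 -8.700e-02  1.000e-03 -1.215e+00  1.553e+00]
```

The offset is a constant +30 mm in z; x and y are fine, which explains missing the rod (the tips were above it). Now I'll feel the rod lower down in two directions.

Emit:
jog_arm(moves=[0,0,0,0,60,0,0,0,0,60,0,0,-41,0,60,0,0,-41,0,60,0,0,-41,0,50])

```text
time_s: 14.25
ee_pos: [0.6254, -0.1855, 0.1107]
ee_rot: [1.0, 0.0, -0.001, 0.0]
contact_force: [1.4, 0.0, -0.6]
opening: 0.589
gripper_force: 0.0
```

Emit:
jog_arm(moves=[-18.8,-46,0,0,40,-18.8,-46,0,0,40,-18.8,-46,0,0,40,-18.8,-46,0,0,40,-18.8,-46,0,0,40])

```text
time_s: 14.75
ee_pos: [0.5307, 0.046, 0.1096]
ee_rot: [1.0, -0.0, 0.0, -0.0]
contact_force: [1.0, 1.4, -0.2]
opening: 0.471
gripper_force: 0.0
```

Emit:
jog_arm(moves=[-18.8,-45.7,0,0,30,0,0,0,0,30,0,0,30,0,30,0,0,30,0,30,0,0,0,0,30])

```text
time_s: 15.25
ee_pos: [0.5101, 0.0891, 0.0451]
ee_rot: [1.0, -0.0, -0.004, 0.001]
contact_force: [-0.2, -0.0, -0.6]
opening: 0.354
gripper_force: 0.0
```

Emit:
jog_arm(moves=[0,0,0,0,5,0,0,0,0,5,0,0,0,0,5,0,0,0,0,5,0,0,0,0,5])

```text
time_s: 15.75
ee_pos: [0.5138, 0.0901, 0.0512]
ee_rot: [1.0, 0.0, 0.001, 0.0]
contact_force: [0.7, -2.1, 3.2]
opening: 0.108
gripper_force: 21.4
```

```bash
python3 -c "
from h import *
go(.5138,.0903,.05)"
```

```text
t 15.8 pos [513.8  90.1  51.2] th 0.0 tx -0.0 ty -0.2 tz 1.2 F [ 0.7 -2.1  3.2] op 9.2 g 21.401741467416286
```

Emit:
jog_arm(moves=[0,0,0,0,30,0,0,0,0,30,0,0,0,0.1428,30,0,0,0,0.1428,30,0,0,0,0.1428,30])

```text
time_s: 16.25
ee_pos: [0.5128, 0.0905, 0.0494]
ee_rot: [0.977, -0.215, -0.0, -0.0]
contact_force: [0.4, 0.5, 0.2]
opening: 0.35
gripper_force: 0.0
```

Emit:
jog_arm(moves=[0,0,0,0.1428,30,0,0,0,0.1428,30,0,0,0,0.1428,30,0,0,0,0.1428,30,0,0,0,0.1428,30])

```text
time_s: 16.75
ee_pos: [0.5128, 0.0905, 0.0494]
ee_rot: [0.84, -0.543, -0.0, 0.0]
contact_force: [0.3, -0.3, 0.7]
opening: 0.351
gripper_force: 0.0
```

Emit:
jog_arm(moves=[0,0,0,0.1428,30,0,0,0,0.1428,30,0,0,0,0.1428,30,0,0,0,0,30,0,0,0,0,5])

```text
time_s: 17.25
ee_pos: [0.5129, 0.0904, 0.0495]
ee_rot: [0.709, -0.706, -0.0, 0.0]
contact_force: [-0.3, 1.1, -0.3]
opening: 0.196
gripper_force: 0.0
```

Emit:
jog_arm(moves=[0,0,0,0,5,0,0,0,0,5,0,0,0,0,5,0,0,0,0,5,0,0,0,0,5])

```text
time_s: 17.75
ee_pos: [0.5145, 0.0905, 0.0499]
ee_rot: [0.708, -0.706, 0.001, -0.001]
contact_force: [7.5, -0.5, -2.9]
opening: 0.108
gripper_force: 23.9
```

```bash
python3 -c "
from h import *
go(.5138,.0903,.05)"
```

```text
t 17.8 pos [514.5  90.5  49.9] th -1.568 tx 0.2 ty 0.7 tz -0.1 F [ 7.5 -0.5 -2.9] op 9.2 g 23.918810226023197
```

Emit:
jog_arm(moves=[0,0,0,0,40,0,0,0,0,40,0,0,-30,0,60,0,0,-30,0,60,46,-18.9,0,0,60])

```text
time_s: 18.25
ee_pos: [0.5338, 0.0478, 0.1152]
ee_rot: [0.71, -0.704, 0.002, -0.004]
contact_force: [1.2, 0.3, 0.5]
opening: 0.702
gripper_force: 0.0
```

Emit:
jog_arm(moves=[46,-19,0,0,60,46,-19,0,0,60,46,-19,0,0,60,46,-19,0,0,60,45.9,-18.9,0,0,60])

```text
time_s: 18.75
ee_pos: [0.6272, -0.1875, 0.1097]
ee_rot: [0.708, -0.707, -0.0, 0.0]
contact_force: [1.1, 0.4, 1.1]
opening: 0.702
gripper_force: 0.0
```

Emit:
jog_arm(moves=[0,0,0,0,60,0,0,40,0,60,0,0,40,0,60,0,0,30,0,60,0,0,10,0,60])

```text
time_s: 19.25
ee_pos: [0.6241, -0.1848, -0.0147]
ee_rot: [0.707, -0.707, -0.003, 0.002]
contact_force: [-0.1, 0.0, 0.7]
opening: 0.701
gripper_force: 0.0
```

Emit:
jog_arm(moves=[0,0,0,0,60,0,0,0,0,36,0,0,0,0,36,0,0,0,0,36,0,0,0,0,36])

```text
time_s: 19.75
ee_pos: [0.6279, -0.1856, -0.0085]
ee_rot: [0.707, -0.707, 0.001, -0.001]
contact_force: [-0.9, 1.0, 4.2]
opening: 0.424
gripper_force: 2.1
```

```bash
python3 -c "
from h import *
go(.5147,.09,.05)"
```

```text
t 19.8 pos [ 627.9 -185.6   -8.5] th -1.57 tx -275.7 ty 113.0 tz -58.5 F [-0.9  1.   4.2] op 36.2 g 2.075703953166723
```

The fingertips were resting on the pad's top: table contact is at -0.016 here too. I'll go lower and do the double grip properly.

Emit:
jog_arm(moves=[0,0,0,0,60,0,0,0,0,60,0,0,2,0,60,0,0,2,0,60,0,0,0,0,60])

```text
time_s: 20.25
ee_pos: [0.6264, -0.1856, -0.0151]
ee_rot: [0.707, -0.707, -0.0, 0.0]
contact_force: [0.3, -1.0, -0.5]
opening: 0.702
gripper_force: 0.0
```

Emit:
jog_arm(moves=[0,0,0,0,38,0,0,0,0,38,0,0,0,0,38,0,0,0,0,38,0,0,0,0,38])

```text
time_s: 20.75
ee_pos: [0.627, -0.1857, -0.0141]
ee_rot: [0.707, -0.707, 0.0, -0.0]
contact_force: [0.0, 0.1, 0.2]
opening: 0.494
gripper_force: 20.4
```

```bash
python3 -c "
from h import *
go(.5147,.09,.05)"
```

```text
t 20.8 pos [ 627.  -185.7  -14.1] th -1.571 tx -275.7 ty 112.2 tz -64.1 F [0.  0.1 0.2] op 42.2 g 20.376968923956156
```

Emit:
jog_arm(moves=[0,0,0,0,60,0,0,0,0,60,0,0,0,-0.1428,60,0,0,0,-0.1428,60,0,0,0,-0.1428,60])

```text
time_s: 21.25
ee_pos: [0.6268, -0.1856, -0.0144]
ee_rot: [0.843, -0.538, -0.0, 0.0]
contact_force: [-0.4, -0.4, 0.1]
opening: 0.704
gripper_force: 0.0
```

Emit:
jog_arm(moves=[0,0,0,-0.1428,60,0,0,0,-0.1428,60,0,0,0,-0.1428,60,0,0,0,-0.1428,60,0,0,0,-0.1428,60])

```text
time_s: 21.75
ee_pos: [0.6268, -0.1856, -0.0144]
ee_rot: [0.978, -0.21, -0.0, 0.0]
contact_force: [0.4, -0.6, -0.5]
opening: 0.703
gripper_force: 0.0
```

Emit:
jog_arm(moves=[0,0,0,-0.1428,60,0,0,0,-0.1428,60,0,0,0,-0.1428,60,0,0,0,0,38,0,0,0,0,38])

```text
time_s: 22.25
ee_pos: [0.627, -0.1856, -0.014]
ee_rot: [1.0, -0.002, 0.0, 0.0]
contact_force: [-0.3, -0.6, 1.7]
opening: 0.494
gripper_force: 20.3
```

Emit:
jog_arm(moves=[0,0,0,0,38,0,0,0,0,38,0,0,0,0,38,0,0,-20,0,38,0,0,-40,0,38])

```text
time_s: 22.75
ee_pos: [0.6241, -0.185, 0.0417]
ee_rot: [1.0, -0.0, -0.004, -0.001]
contact_force: [0.3, 0.5, -0.5]
opening: 0.499
gripper_force: 20.4
```

Emit:
jog_arm(moves=[0,0,-40,0,38,0,0,-40,0,38,0,0,0,0,38,0,0,0,0,38,0,0,0,0,38])

```text
time_s: 23.25
ee_pos: [0.6262, -0.1853, 0.124]
ee_rot: [1.0, -0.0, -0.001, -0.0]
contact_force: [1.2, 0.3, -0.0]
opening: 0.492
gripper_force: 20.4
```

```bash
python3 -c "
from h import *
go(.5143,.09,.09)"
```

```text
t 23.2 pos [ 626.2 -185.3  124. ] th -0.0 tx -111.9 ty -275.3 tz 34.0 F [ 1.2  0.3 -0. ] op 42.0 g 20.433986820280552
```

Emit:
jog_arm(moves=[-18.8,-45.9,0,0,38,-18.8,-45.9,0,0,38,-18.8,-45.9,0,0,38,-18.8,-45.9,0,0,38,-18.8,-45.9,0,0,38])

```text
time_s: 23.75
ee_pos: [0.531, 0.0452, 0.1239]
ee_rot: [1.0, -0.0, -0.001, 0.0]
contact_force: [1.2, 0.6, 0.1]
opening: 0.498
gripper_force: 20.5
```

Emit:
jog_arm(moves=[-18.5,-46.1,0,0,38,0,0,15,0,38,0,0,15,0,38,0,0,3,0,38,0,0,0,0,38])

```text
time_s: 24.25
ee_pos: [0.5139, 0.0884, 0.091]
ee_rot: [1.0, -0.001, -0.001, 0.001]
contact_force: [-0.2, -0.3, 0.6]
opening: 0.498
gripper_force: 20.5
```

Emit:
jog_arm(moves=[0,0,3,0,38,0,0,3,0,38,0,0,3,0,38,0,0,3,0,38,0,0,0,0,38])

```text
time_s: 24.75
ee_pos: [0.5141, 0.0898, 0.0802]
ee_rot: [1.0, -0.0, -0.0, 0.0]
contact_force: [0.0, -0.2, 0.3]
opening: 0.492
gripper_force: 20.5
```

```bash
python3 -c "
from h import *
go(.5143,.09,.055)"
```

```text
t 24.8 pos [514.1  89.8  80.2] th -0.0 tx 0.2 ty -0.2 tz 25.2 F [ 0.  -0.2  0.3] op 42.1 g 20.476548839360476
```

Emit:
jog_arm(moves=[0,0,3,0,38,0,0,3,0,38,0,0,3,0,38,0,0,0,0,38,0,0,0,0,38])

```text
time_s: 25.25
ee_pos: [0.5143, 0.09, 0.0717]
ee_rot: [1.0, 0.0, -0.0, 0.0]
contact_force: [-0.8, 0.1, -0.7]
opening: 0.495
gripper_force: 20.5
```

Emit:
jog_arm(moves=[0,0,3,0,38,0,0,3,0,38,0,0,3,0,38,0,0,0,0,38,0,0,0,0,38])

```text
time_s: 25.75
ee_pos: [0.5142, 0.0899, 0.0626]
ee_rot: [1.0, 0.0, -0.0, 0.0]
contact_force: [0.1, -0.6, -0.8]
opening: 0.498
gripper_force: 20.5
```

Threaded with no force. Lower, release, lift, and re-measure.

Emit:
jog_arm(moves=[0,0,8,0,38,0,0,8,0,38,0,0,9,0,38,0,0,0,0,38,0,0,0,0,55])

```text
time_s: 26.25
ee_pos: [0.5141, 0.0898, 0.0373]
ee_rot: [1.0, 0.0, -0.0, 0.0]
contact_force: [0.3, -0.2, 0.4]
opening: 0.636
gripper_force: 0.0
```

Emit:
jog_arm(moves=[0,0,0,0,55,0,0,0,0,55,0,0,-24,0,55,0,0,-24,0,55,0,0,-24,0,60])

```text
time_s: 26.75
ee_pos: [0.5143, 0.0899, 0.1109]
ee_rot: [1.0, 0.0, 0.0, 0.0]
contact_force: [0.8, 0.1, 0.8]
opening: 0.699
gripper_force: 0.0
```

Emit:
jog_arm(moves=[-12.6,48.2,0,0,78,-12.6,48.2,0,0,78,-12.6,48.2,0,0,78,0,0,0,0,78,0,0,0,0,78])

```text
time_s: 27.25
ee_pos: [0.4765, -0.0555, 0.1103]
ee_rot: [1.0, -0.001, 0.001, -0.0]
contact_force: [0.3, 1.3, -0.2]
opening: 0.912
gripper_force: 0.0
```

```bash
cat >> h.py <<'E'
def rings(names='ABCD'):
    c=shot('top');s=shot('scene')
    g=dict(A=(.4385,-.199),B=(.5405,-.310),C=(.539,-.060),D=(.6355,-.060))
    for n in names:
        for k,l in((c,'top'),(s,'scene')):
            try: print(n,l,find(k,g[n],.008,8,'terra'))
            except Exception as e: print(n,l,'-')
    return c,s
E
python3 - <<'E'
from h import *
c,s=rings();go(.4385,-.199,-.0140)
def up(c,m,r,w):
    u,v=int(m[0]),int(m[1]);return cv2.resize(c['pixels'][v-r:v+r,u-r:u+r],(w,w),interpolation=cv2.INTER_CUBIC)
cv2.imwrite('pics/crop9.png',up(s,(387,225),35,400)[...,::-1])
E
```

```text
A top [ 438.  -198.3   60.6   61.1]
A scene [ 441.9 -199.4   63.5   68.5]
B top [ 540.2 -309.8   52.7   53.1]
B scene [ 544.  -310.6   54.9   59.7]
C top [554.1 -67.3   2.5  11. ]
C scene [542.9 -61.   38.9  44.2]
D top [635.  -59.8  28.2  28.7]
D scene [638.6 -61.3  31.   35.4]
t 27.4 pos [476.8 -54.1 109.9] th 0.0 tx -38.4 ty 144.9 tz 123.9 F [ 0.6  0.8 -0.3] op 77.9 g 0.0
```

View pics/crop9.png

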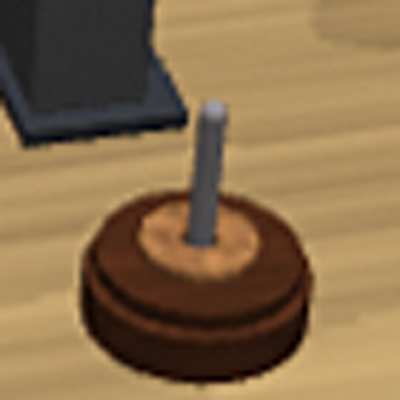

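Crop shows the cork pad lying flat on the plinth around the rod at crop (200,240). Now ring1.

Emit:
jog_arm(moves=[-12.7,48.2,0,0,80,-12.7,48.2,0,0,80,-12.4,48,0,0,80,0,0,30,0,80,0,0,30,0,80])

```text
time_s: 27.85
ee_pos: [0.4395, -0.1995, 0.0496]
ee_rot: [1.0, -0.001, 0.001, 0.0]
contact_force: [0.8, 0.1, -0.5]
opening: 0.938
gripper_force: 0.0
```

Emit:
jog_arm(moves=[0,0,30,0,80,0,0,20,0,80,0,0,10,0,80,0,0,5.5,0,80,0,0,0,0,80])

```text
time_s: 28.35
ee_pos: [0.4391, -0.1986, -0.0157]
ee_rot: [1.0, 0.001, -0.0, 0.0]
contact_force: [-1.1, 0.5, -0.6]
opening: 0.933
gripper_force: 0.0
```

Emit:
jog_arm(moves=[0,0,0,0,58,0,0,0,0,58,0,0,0,0,58,0,0,0,0,58,0,0,0,0,58])

```text
time_s: 28.85
ee_pos: [0.4399, -0.1992, -0.0139]
ee_rot: [1.0, 0.0, 0.001, 0.0]
contact_force: [-1.1, 2.0, 6.0]
opening: 0.733
gripper_force: 21.0
```

```bash
python3 -c "
from h import *
go(.5143,.09,.055)"
```

```text
t 28.9 pos [ 439.9 -199.2  -13.9] th 0.001 tx 74.6 ty -289.1 tz -68.9 F [-1.1  2.   6. ] op 62.6 g 21.0051090689376
```

Emit:
jog_arm(moves=[0,0,-1.2,0,80,0,0,0,0,80,0,0,0,0.1428,80,0,0,0,0.1428,80,0,0,0,0.1428,80])

```text
time_s: 29.35
ee_pos: [0.4387, -0.1991, -0.0146]
ee_rot: [0.977, -0.215, -0.0, 0.0]
contact_force: [-0.1, 0.0, -0.1]
opening: 0.935
gripper_force: 0.0
```

Emit:
jog_arm(moves=[0,0,0,0.1428,80,0,0,0,0.1428,80,0,0,0,0.1428,80,0,0,0,0.1428,80,0,0,0,0.1428,80])

```text
time_s: 29.85
ee_pos: [0.4387, -0.1991, -0.0146]
ee_rot: [0.84, -0.543, -0.0, 0.0]
contact_force: [-0.6, -0.2, -0.5]
opening: 0.939
gripper_force: 0.0
```

Emit:
jog_arm(moves=[0,0,0,0.1428,80,0,0,0,0.1428,80,0,0,0,0.1428,80,0,0,0,0,58,0,0,0,0,58])

```text
time_s: 30.35
ee_pos: [0.4389, -0.1992, -0.0143]
ee_rot: [0.709, -0.706, 0.0, 0.0]
contact_force: [1.3, 0.8, 1.1]
opening: 0.725
gripper_force: 21.9
```

Emit:
jog_arm(moves=[0,0,0,0,58,0,0,0,0,58,0,0,-20,0,58,0,0,-40,0,58,0,0,-40,0,58])

```text
time_s: 30.85
ee_pos: [0.4379, -0.1989, 0.0856]
ee_rot: [0.708, -0.707, -0.001, 0.001]
contact_force: [0.4, -0.5, -0.5]
opening: 0.716
gripper_force: 22.3
```

Emit:
jog_arm(moves=[0,0,-40,0,58,0,0,0,0,58,0,0,0,0,58,0,0,0,0,58,0,0,0,0,58])

```text
time_s: 31.35
ee_pos: [0.438, -0.1989, 0.1237]
ee_rot: [0.707, -0.707, -0.001, 0.001]
contact_force: [0.3, -0.6, -0.7]
opening: 0.72
gripper_force: 22.3
```

```bash
python3 -c "
from h import *
go(.5143,.09,.095)"
```

```text
t 31.4 pos [ 438.  -198.9  123.7] th -1.57 tx -288.8 ty -76.5 tz 28.7 F [ 0.3 -0.6 -0.7] op 61.5 g 22.26804994046688
```

Emit:
jog_arm(moves=[-48.2,-12.6,0,0,58,-48.2,-12.6,0,0,58,-48.2,-12.6,0,0,58,-48.2,-12.6,0,0,58,-48.2,-12.6,0,0,58])

```text
time_s: 31.85
ee_pos: [0.5014, 0.0439, 0.1245]
ee_rot: [0.707, -0.707, -0.0, 0.001]
contact_force: [1.3, -0.5, -0.5]
opening: 0.716
gripper_force: 22.3
```

Emit:
jog_arm(moves=[-48.1,-12.6,0,0,58,0,0,15,0,58,0,0,15,0,58,0,0,9,0,58,0,0,0,0,58])

```text
time_s: 32.35
ee_pos: [0.513, 0.0885, 0.084]
ee_rot: [-0.707, 0.708, 0.001, -0.002]
contact_force: [0.4, 0.5, -1.1]
opening: 0.72
gripper_force: 22.3
```

Emit:
jog_arm(moves=[0,0,3,0,58,0,0,3,0,58,0,0,3,0,58,0,0,3,0,58,0,0,0,0,58])

```text
time_s: 32.85
ee_pos: [0.5141, 0.09, 0.074]
ee_rot: [0.707, -0.707, -0.0, 0.0]
contact_force: [-0.2, 0.3, 0.3]
opening: 0.716
gripper_force: 22.3
```

```bash
python3 -c "
from h import *
go(.5143,.09,.055)"
```

```text
t 32.9 pos [514.1  90.   74. ] th -1.571 tx -0.0 ty -0.2 tz 19.0 F [-0.2  0.3  0.3] op 61.2 g 22.265137075446546
```

Emit:
jog_arm(moves=[0,0,5,0,58,0,0,5,0,58,0,0,5,0,58,0,0,0,0,58,0,0,0,0,58])

```text
time_s: 33.35
ee_pos: [0.5142, 0.09, 0.0592]
ee_rot: [0.707, -0.707, 0.0, 0.0]
contact_force: [0.1, 0.8, -0.5]
opening: 0.718
gripper_force: 22.3
```

Emit:
jog_arm(moves=[0,0,8,0,58,0,0,8,0,58,0,0,8,0,58,0,0,5,0,58,0,0,0,0,58])

```text
time_s: 33.85
ee_pos: [0.5136, 0.0898, 0.0291]
ee_rot: [0.707, -0.707, -0.0, 0.001]
contact_force: [-0.1, -0.0, -0.3]
opening: 0.721
gripper_force: 22.3
```

Emit:
jog_arm(moves=[0,0,0,0,72,0,0,0,0,72,0,0,0,0,72,0,0,0,0,72,0,0,-20,0,72])

```text
time_s: 34.35
ee_pos: [0.5125, 0.0895, 0.0479]
ee_rot: [-0.707, 0.707, 0.001, -0.002]
contact_force: [-0.5, -0.3, -1.2]
opening: 0.845
gripper_force: 0.0
```

Emit:
jog_arm(moves=[0,0,-30,0,72,0,0,-30,0,72,48,0,0,0,72,48,0,0,0,72,48,0,0,0,72])

```text
time_s: 34.85
ee_pos: [0.5143, -0.0551, 0.1111]
ee_rot: [0.708, -0.707, 0.0, -0.001]
contact_force: [0.8, 0.6, -0.0]
opening: 0.843
gripper_force: 0.0
```

```bash
cat >> h.py <<'E'
# terracotta centre on the stand, top of part at height z
def stand(z):
    s=shot('scene')
    print('stack',find(s,(.514,.09),z,8,'terra',r=24))
E
python3 - <<'E'
from h import *
rings('BCD');stand(.044);go(.5405,-.31,-.0145)
E
```

```text
B top [ 540.2 -309.8   52.7   53.1]
B scene [ 544.  -310.6   54.8   59.8]
C top -
C scene [542.9 -61.   38.8  44.4]
D top [636.4 -60.5  24.8  28.4]
D scene [638.6 -61.3  31.   35.4]
stack [516.6  89.1  63.6  67.6]
t 35.0 pos [514.1 -56.3 110.6] th 4.708 tx 253.6 ty -27.4 tz 125.1 F [-0.4  0.2  0.6] op 72.1 g 0.0
```

Emit:
jog_arm(moves=[42.8,-4.5,0,0,72,42.8,-4.5,0,0,72,42.8,-4.5,0,0,72,42.8,-4.4,0,0,72,42.7,-4.4,0,0,72])

```text
time_s: 35.5
ee_pos: [0.5373, -0.2685, 0.1106]
ee_rot: [0.708, -0.707, 0.0, -0.0]
contact_force: [1.2, 0.1, 1.0]
opening: 0.843
gripper_force: 0.0
```

Emit:
jog_arm(moves=[42.6,-4.4,0,0,72,0,0,30,0,72,0,0,40,0,72,0,0,30,0,72,0,0,15,0,72])

```text
time_s: 36.0
ee_pos: [0.5398, -0.3089, -0.0082]
ee_rot: [0.707, -0.707, -0.002, 0.001]
contact_force: [-0.6, 0.2, 0.5]
opening: 0.843
gripper_force: 0.0
```

Emit:
jog_arm(moves=[0,0,10,0,72,0,0,0,0,72,0,0,0,0,50,0,0,0,0,50,0,0,0,0,50])

```text
time_s: 36.5
ee_pos: [0.5425, -0.3108, -0.0121]
ee_rot: [0.707, -0.707, 0.002, -0.001]
contact_force: [0.1, 1.1, 6.2]
opening: 0.636
gripper_force: 20.9
```

Emit:
jog_arm(moves=[0,0,0,0,50,0,0,0,0,50,0,0,0,0,50,0,0,0,0,72,0,0,0,0,72])

```text
time_s: 37.0
ee_pos: [0.5411, -0.3104, -0.0144]
ee_rot: [0.707, -0.707, 0.0, -0.0]
contact_force: [-0.9, 0.3, 0.3]
opening: 0.845
gripper_force: 0.0
```

Emit:
jog_arm(moves=[0,0,0,-0.1428,72,0,0,0,-0.1428,72,0,0,0,-0.1428,72,0,0,0,-0.1428,72,0,0,0,-0.1428,72])

```text
time_s: 37.5
ee_pos: [0.5408, -0.3104, -0.0149]
ee_rot: [0.911, -0.413, -0.0, 0.0]
contact_force: [0.1, -0.2, -0.3]
opening: 0.841
gripper_force: 0.0
```

Emit:
jog_arm(moves=[0,0,0,-0.1428,72,0,0,0,-0.1428,72,0,0,0,-0.1428,72,0,0,0,-0.1428,72,0,0,0,-0.1428,72])

```text
time_s: 38.0
ee_pos: [0.5409, -0.3104, -0.0148]
ee_rot: [0.998, -0.068, -0.0, -0.0]
contact_force: [0.0, -0.2, 0.3]
opening: 0.841
gripper_force: 0.0
```

Emit:
jog_arm(moves=[0,0,0,-0.1428,72,0,0,0,0,72,0,0,0,0,50,0,0,0,0,50,0,0,0,0,50])

```text
time_s: 38.5
ee_pos: [0.5412, -0.3105, -0.0143]
ee_rot: [1.0, -0.001, 0.0, 0.0]
contact_force: [-0.7, 0.2, 1.4]
opening: 0.633
gripper_force: 21.3
```

Emit:
jog_arm(moves=[0,0,0,0,50,0,0,0,0,50,0,0,0,0,50,0,0,-40,0,50,0,0,-50,0,50])

```text
time_s: 39.0
ee_pos: [0.5389, -0.3095, 0.0727]
ee_rot: [1.0, -0.0, -0.003, -0.001]
contact_force: [2.0, -0.9, -1.1]
opening: 0.631
gripper_force: 21.6
```

Emit:
jog_arm(moves=[0,0,-50,0,50,0,0,0,0,50,0,0,0,0,50,0,0,0,0,50,0,0,0,0,50])

```text
time_s: 39.5
ee_pos: [0.5402, -0.31, 0.1232]
ee_rot: [1.0, 0.0, -0.002, -0.001]
contact_force: [-0.4, 0.1, 0.0]
opening: 0.633
gripper_force: 21.6
```

```bash
python3 -c "
from h import *
go(.5143,.09,.095)"
```

```text
t 39.5 pos [ 540.2 -310.   123.2] th 0.0 tx -25.9 ty -400.0 tz 28.2 F [-0.4  0.1  0. ] op 54.1 g 21.600636849179864
```

Emit:
jog_arm(moves=[-3,-44.5,0,0,50,-3,-44.5,0,0,50,-3,-44.5,0,0,50,-3,-44.5,0,0,50,-3,-44.5,0,0,50])

```text
time_s: 40.0
ee_pos: [0.5251, -0.0864, 0.1241]
ee_rot: [1.0, -0.0, -0.001, 0.0]
contact_force: [-0.0, 0.4, 0.1]
opening: 0.633
gripper_force: 21.6
```

Emit:
jog_arm(moves=[-3,-44.5,0,0,50,-3,-44.5,0,0,50,-3,-44.5,0,0,50,-2.6,-44.4,0,0,50,0,0,15,0,50])

```text
time_s: 40.5
ee_pos: [0.5146, 0.0943, 0.111]
ee_rot: [1.0, 0.003, 0.001, -0.0]
contact_force: [-0.6, -0.6, -0.4]
opening: 0.639
gripper_force: 21.6
```

Emit:
jog_arm(moves=[0,0,15,0,50,0,0,7,0,50,0,0,3,0,50,0,0,3,0,50,0,0,3,0,50])

```text
time_s: 41.0
ee_pos: [0.5148, 0.0893, 0.0797]
ee_rot: [1.0, -0.001, 0.0, -0.0]
contact_force: [0.5, -0.6, 0.5]
opening: 0.634
gripper_force: 21.6
```

Emit:
jog_arm(moves=[0,0,3,0,50,0,0,3,0,50,0,0,3,0,50,0,0,3,0,50,0,0,0,0,50])

```text
time_s: 41.5
ee_pos: [0.5141, 0.0899, 0.0669]
ee_rot: [1.0, 0.0, -0.0, 0.0]
contact_force: [0.7, -0.3, -0.3]
opening: 0.631
gripper_force: 21.6
```

```bash
python3 -c "
from h import *
go(.5143,.09,.035)"
```

```text
t 41.5 pos [514.1  89.9  66.9] th 0.0 tx 0.2 ty -0.1 tz 31.9 F [ 0.7 -0.3 -0.3] op 53.9 g 21.628515729680657
```

Emit:
jog_arm(moves=[0,0,8,0,50,0,0,8,0,50,0,0,8,0,50,0,0,5,0,50,0,0,0,0,50])

```text
time_s: 42.0
ee_pos: [0.5139, 0.0897, 0.0371]
ee_rot: [1.0, 0.0, -0.001, 0.0]
contact_force: [0.2, -0.1, -0.4]
opening: 0.633
gripper_force: 21.6
```

Emit:
jog_arm(moves=[0,0,0,0,66,0,0,0,0,66,0,0,0,0,66,0,0,-20,0,66,0,0,-26,0,60])

```text
time_s: 42.5
ee_pos: [0.5136, 0.0896, 0.0839]
ee_rot: [1.0, 0.0, -0.001, 0.001]
contact_force: [0.9, 0.1, 0.4]
opening: 0.701
gripper_force: 0.0
```

Emit:
jog_arm(moves=[0,0,-26,0,56,6.4,37.6,0,0,56,6.4,37.6,0,0,56,6.3,37.6,0,0,56,6.3,37.5,0,0,56])

```text
time_s: 43.0
ee_pos: [0.5401, -0.0616, 0.111]
ee_rot: [1.0, 0.0, 0.001, -0.0]
contact_force: [0.7, 0.2, 0.2]
opening: 0.652
gripper_force: 0.0
```

```bash
python3 - <<'E'
from h import *
rings('CD');stand(.052);go(.5397,-.0603,-.0145)
E
```

```text
C top -
C scene [543.1 -61.   38.9  44.5]
D top -
D scene [638.7 -61.3  31.1  35.3]
stack [525.6  85.6  62.3  73.1]
t 43.1 pos [539.9 -62.2 110.6] th -0.003 tx -0.2 ty -1.9 tz 125.1 F [ 0.3  0.9 -0.6] op 55.9 g 0.0
```

Emit:
jog_arm(moves=[0,0,35,0,56,0,0,40,0,56,0,0,30,0,56,0,0,14,0,56,0,0,5.8,0,56])

```text
time_s: 43.65
ee_pos: [0.5393, -0.0599, -0.0154]
ee_rot: [1.0, 0.001, -0.001, 0.0]
contact_force: [0.0, -0.2, -0.0]
opening: 0.655
gripper_force: 0.0
```

Emit:
jog_arm(moves=[0,0,0,0,56,0,0,0,0,34,0,0,0,0,34,0,0,0,0,34,0,0,0,0,34])

```text
time_s: 44.15
ee_pos: [0.5413, -0.0601, -0.0122]
ee_rot: [1.0, 0.0, 0.002, -0.0]
contact_force: [-1.1, 1.5, 5.9]
opening: 0.448
gripper_force: 20.1
```

Emit:
jog_arm(moves=[0,0,0,0,56,0,0,0,0,56,0,0,0,0.1428,56,0,0,0,0.1428,56,0,0,0,0.1428,56])

```text
time_s: 44.65
ee_pos: [0.5396, -0.0604, -0.0146]
ee_rot: [0.977, -0.215, -0.0, 0.0]
contact_force: [-0.3, 0.6, -0.6]
opening: 0.654
gripper_force: 0.0
```

Emit:
jog_arm(moves=[0,0,0,0.1428,56,0,0,0,0.1428,56,0,0,0,0.1428,56,0,0,0,0.1428,56,0,0,0,0.1428,56])

```text
time_s: 45.15
ee_pos: [0.5396, -0.0604, -0.0147]
ee_rot: [0.84, -0.543, -0.0, 0.0]
contact_force: [0.7, -0.2, -0.4]
opening: 0.656
gripper_force: 0.0
```

Emit:
jog_arm(moves=[0,0,0,0.1428,56,0,0,0,0.1428,56,0,0,0,0.1428,56,0,0,0,0,34,0,0,0,0,34])

```text
time_s: 45.65
ee_pos: [0.5398, -0.0604, -0.0143]
ee_rot: [0.709, -0.706, 0.0, 0.0]
contact_force: [0.1, -0.2, -0.8]
opening: 0.449
gripper_force: 20.1
```

Emit:
jog_arm(moves=[0,0,0,0,34,0,0,0,0,34,0,0,0,0,34,0,0,-40,0,34,0,0,-50,0,34])

```text
time_s: 46.15
ee_pos: [0.5377, -0.0605, 0.0737]
ee_rot: [0.707, -0.707, -0.002, 0.002]
contact_force: [1.3, 0.9, 0.2]
opening: 0.448
gripper_force: 20.4
```

Emit:
jog_arm(moves=[0,0,-50,0,34,0,0,0,0,34,0,0,0,0,34,0,0,0,0,34,0,0,0,0,34])

```text
time_s: 46.65
ee_pos: [0.539, -0.0604, 0.1238]
ee_rot: [0.707, -0.707, -0.001, 0.001]
contact_force: [-0.2, -0.4, 0.0]
opening: 0.449
gripper_force: 20.4
```

```bash
python3 -c "
from h import *
go(.5143,.09,.095)"
```

```text
t 46.6 pos [539.  -60.4 123.8] th -1.57 tx -150.4 ty 24.6 tz 28.8 F [-0.2 -0.4  0. ] op 38.3 g 20.409634988754988
```

Emit:
jog_arm(moves=[-37.6,6.4,0,0,34,-37.6,6.4,0,0,34,-37.6,6.3,0,0,34,-37.6,6.3,0,0,34,0,0,0,0,34])

```text
time_s: 47.15
ee_pos: [0.5133, 0.0932, 0.1243]
ee_rot: [0.709, -0.706, -0.001, 0.001]
contact_force: [0.2, -0.7, -0.3]
opening: 0.452
gripper_force: 20.4
```

Emit:
jog_arm(moves=[0,0,15,0,34,0,0,15,0,34,0,0,7,0,34,0,0,3,0,34,0,0,3,0,34])

```text
time_s: 47.65
ee_pos: [0.5145, 0.0893, 0.0822]
ee_rot: [-0.707, 0.707, -0.0, -0.0]
contact_force: [0.2, -0.3, -0.0]
opening: 0.448
gripper_force: 20.4
```

Emit:
jog_arm(moves=[0,0,3,0,34,0,0,3,0,34,0,0,3,0,34,0,0,3,0,34,0,0,0,0,34])

```text
time_s: 48.15
ee_pos: [0.5141, 0.09, 0.0701]
ee_rot: [0.707, -0.707, -0.0, 0.0]
contact_force: [0.4, 0.4, 0.3]
opening: 0.447
gripper_force: 20.4
```

```bash
python3 -c "
from h import *
go(.5143,.09,.045)"
```

```text
t 48.1 pos [514.1  90.   70.1] th -1.571 tx 0.0 ty -0.2 tz 25.1 F [0.4 0.4 0.3] op 38.2 g 20.407461170107126
```

Emit:
jog_arm(moves=[0,0,8,0,34,0,0,8,0,34,0,0,8,0,34,0,0,0,0,34,0,0,0,0,50])

```text
time_s: 48.65
ee_pos: [0.5143, 0.0899, 0.0463]
ee_rot: [0.707, -0.707, 0.0, 0.0]
contact_force: [0.1, 0.0, 1.3]
opening: 0.58
gripper_force: 0.0
```

Emit:
jog_arm(moves=[0,0,0,0,50,0,0,0,0,50,0,0,-20,0,50,0,0,-22,0,50,0,0,-22,0,50])

```text
time_s: 49.15
ee_pos: [0.5144, 0.0901, 0.1117]
ee_rot: [0.707, -0.707, 0.0, -0.0]
contact_force: [0.0, -0.1, -0.1]
opening: 0.584
gripper_force: 0.0
```

Emit:
jog_arm(moves=[37.7,-30.4,0,0,48,37.7,-30.4,0,0,48,37.6,-30.3,0,0,48,37.6,-30.3,0,0,48,0,0,0,0,48])

```text
time_s: 49.65
ee_pos: [0.6372, -0.0649, 0.1083]
ee_rot: [-0.705, 0.709, 0.001, -0.002]
contact_force: [-1.0, 0.4, -1.0]
opening: 0.561
gripper_force: 0.0
```

```bash
python3 - <<'E'
from h import *
c,s=rings('D');go(.6357,-.0606,-.0145)
def up(c,m,r,w):
    u,v=int(m[0]),int(m[1]);return cv2.resize(c['pixels'][v-r:v+r,u-r:u+r],(w,w),interpolation=cv2.INTER_CUBIC)
cv2.imwrite('pics/crop10.png',np.hstack([up(s,(387,225),35,400),up(s,(184,240),20,400)])[...,::-1])
E
```

```text
D top -
D scene [638.9 -61.4  31.1  35.4]
t 49.8 pos [635.9 -61.5 109.7] th 4.71 tx -0.9 ty 0.2 tz 124.2 F [-0.5  0.9  0.4] op 47.5 g 0.0
```

View pics/crop10.png

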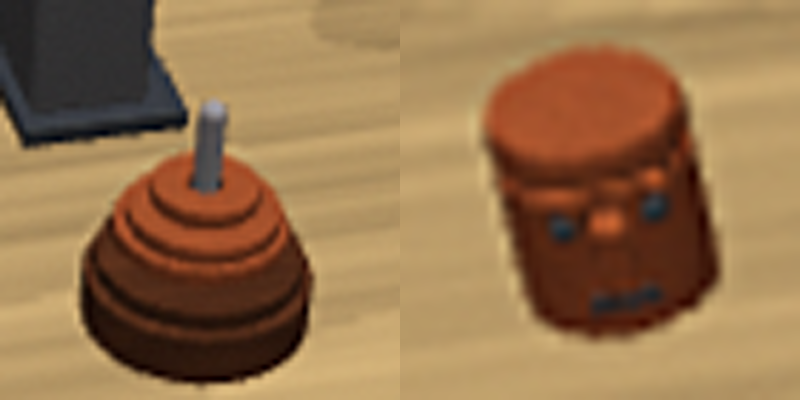

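Left crop: rings 1, 2 and 4 are stacked flat. Right crop: head with eyes at scene pixels (180.2,243) and (189.5,240.5), nose at (184.7,242). Now ring5.

Emit:
jog_arm(moves=[0,0,35,0,48,0,0,40,0,48,0,0,30,0,48,0,0,14,0,48,0,0,6,0,48])

```text
time_s: 50.25
ee_pos: [0.6352, -0.0597, -0.015]
ee_rot: [0.708, -0.707, -0.0, 0.0]
contact_force: [-0.5, 0.5, 0.8]
opening: 0.562
gripper_force: 0.0
```

Emit:
jog_arm(moves=[0,0,0,0,48,0,0,0,0,26,0,0,0,0,26,0,0,0,0,26,0,0,0,0,26])

```text
time_s: 50.75
ee_pos: [0.6373, -0.0603, -0.0119]
ee_rot: [0.707, -0.707, 0.001, -0.001]
contact_force: [-1.7, 2.6, 6.4]
opening: 0.357
gripper_force: 19.9
```

Emit:
jog_arm(moves=[0,0,0,0,48,0,0,0,0,48,0,0,0,-0.1428,48,0,0,0,-0.1428,48,0,0,0,-0.1428,48])

```text
time_s: 51.25
ee_pos: [0.6356, -0.0606, -0.0147]
ee_rot: [0.843, -0.538, -0.0, 0.0]
contact_force: [0.3, 0.0, -0.0]
opening: 0.563
gripper_force: 0.0
```

Emit:
jog_arm(moves=[0,0,0,-0.1428,48,0,0,0,-0.1428,48,0,0,0,-0.1428,48,0,0,0,-0.1428,48,0,0,0,-0.1428,48])

```text
time_s: 51.75
ee_pos: [0.6356, -0.0606, -0.0147]
ee_rot: [0.978, -0.21, -0.0, 0.0]
contact_force: [-0.0, 0.1, -0.1]
opening: 0.558
gripper_force: 0.0
```

Emit:
jog_arm(moves=[0,0,0,-0.1428,48,0,0,0,-0.1428,48,0,0,0,-0.1428,48,0,0,0,0,26,0,0,0,0,26])

```text
time_s: 52.25
ee_pos: [0.6362, -0.0605, -0.0139]
ee_rot: [1.0, -0.002, 0.0, 0.0]
contact_force: [-0.5, 0.5, 3.7]
opening: 0.351
gripper_force: 21.9
```

Emit:
jog_arm(moves=[0,0,0,0,26,0,0,0,0,26,0,0,0,0,26,0,0,-40,0,26,0,0,-50,0,26])

```text
time_s: 52.75
ee_pos: [0.6332, -0.0606, 0.0725]
ee_rot: [1.0, -0.0, -0.004, 0.0]
contact_force: [1.6, -0.1, 0.6]
opening: 0.359
gripper_force: 20.0
```

Emit:
jog_arm(moves=[0,0,-50,0,26,0,0,0,0,26,0,0,0,0,26,0,0,0,0,26,0,0,0,0,26])

```text
time_s: 53.25
ee_pos: [0.6348, -0.0605, 0.1233]
ee_rot: [1.0, -0.0, -0.002, 0.0]
contact_force: [0.1, -0.4, -0.2]
opening: 0.359
gripper_force: 20.0
```

```bash
python3 -c "
from h import *
go(.5143,.09,.095)"
```

```text
t 53.2 pos [634.8 -60.5 123.3] th -0.0 tx -120.5 ty -150.5 tz 28.3 F [ 0.1 -0.4 -0.2] op 30.6 g 20.00731548294425
```

Emit:
jog_arm(moves=[-30.4,-37.7,0,0,26,-30.4,-37.7,0,0,26,-30.3,-37.6,0,0,26,-30.3,-37.6,0,0,26,0,0,0,0,26])

```text
time_s: 53.75
ee_pos: [0.5117, 0.0935, 0.1248]
ee_rot: [1.0, 0.003, -0.001, -0.0]
contact_force: [0.4, -0.1, 0.8]
opening: 0.358
gripper_force: 20.0
```

Emit:
jog_arm(moves=[0,0,15,0,26,0,0,15,0,26,0,0,7,0,26,0,0,3,0,26,0,0,3,0,26])

```text
time_s: 54.25
ee_pos: [0.5146, 0.0892, 0.0819]
ee_rot: [1.0, -0.001, -0.0, 0.0]
contact_force: [0.7, -0.1, 0.1]
opening: 0.358
gripper_force: 20.0
```

Emit:
jog_arm(moves=[0,0,3,0,26,0,0,3,0,26,0,0,3,0,26,0,0,3,0,26,0,0,0,0,26])

```text
time_s: 54.75
ee_pos: [0.5142, 0.0901, 0.0702]
ee_rot: [1.0, 0.0, -0.0, 0.0]
contact_force: [-0.5, -0.9, -0.5]
opening: 0.36
gripper_force: 20.0
```

```bash
python3 -c "
from h import *
go(.5143,.09,.0525)"
```

```text
t 54.8 pos [514.2  90.1  70.2] th 0.0 tx 0.1 ty 0.1 tz 17.7 F [-0.5 -0.9 -0.5] op 30.7 g 20.044056437909603
```

Emit:
jog_arm(moves=[0,0,8,0,26,0,0,8,0,26,0,0,0,0,26,0,0,0,0,26,0,0,0,0,44])

```text
time_s: 55.25
ee_pos: [0.5146, 0.0901, 0.0548]
ee_rot: [1.0, 0.0, 0.0, 0.0]
contact_force: [0.2, -0.7, 0.5]
opening: 0.504
gripper_force: 0.0
```

Emit:
jog_arm(moves=[0,0,0,0,44,0,0,0,0,44,0,0,-16,0,44,0,0,-20,0,44,0,0,-20,0,44])

```text
time_s: 55.75
ee_pos: [0.5143, 0.09, 0.1113]
ee_rot: [1.0, 0.0, -0.0, 0.0]
contact_force: [0.9, 0.3, -0.2]
opening: 0.516
gripper_force: 0.0
```

```bash
python3 - <<'E'
from h import *
c=shot('top');s=shot('scene')
for k,r in((c,12),(s,12)):
    try: print('washer',find(k,(.4325,-.079),.006,6,'cork',r=r))
    except Exception as e: print('-')
stand(.068)
def at(u,v,z): return onz(s,(u,v),z)
e1,e2=at(180.2,243,.031),at(189.5,240.5,.031)
d=e2-e1;print('eyes',e1.round(4),e2.round(4),'face dir from eyes deg',np.degrees(np.arctan2(-d[0],d[1])))
print('head top/scene',find(c,(.431,-.321),.048,48,'terra'),'scene nose',at(184.7,242,.025).round(4))
# head top ellipse centre in scene crop10 (585,105)
print('headtop',at(164+18.5,220+10.5,.048).round(4))
go(.4325,-.079,-.0145)
E
```

```text
washer [431.7 -78.5  22.4  24.6]
-
stack [541.8  78.5  60.1  81.7]
eyes [ 0.4533 -0.3259  0.031 ] [ 0.4491 -0.3076  0.031 ] face dir from eyes deg 12.802313376856826
head top/scene [ 432.3 -318.4   37.    44.4] scene nose [ 0.4439 -0.3183  0.025 ]
headtop [ 0.4351 -0.3185  0.048 ]
t 55.9 pos [515.3  90.5 112.3] th 0.0 tx -82.8 ty 169.4 tz 126.8 F [0.9 1.2 0.3] op 44.1 g 0.0
```

Emit:
jog_arm(moves=[-20.5,42.3,0,0,42,-20.5,42.3,0,0,42,-20.4,42.2,0,0,42,-20.4,42.2,0,0,42,0,0,30,0,42])

```text
time_s: 56.4
ee_pos: [0.4332, -0.0822, 0.0839]
ee_rot: [1.0, -0.002, 0.004, 0.0]
contact_force: [0.7, 1.2, 0.8]
opening: 0.492
gripper_force: 0.0
```

Emit:
jog_arm(moves=[0,0,40,0,42,0,0,30,0,42,0,0,15,0,42,0,0,10.2,0,42,0,0,0,0,42])

```text
time_s: 56.9
ee_pos: [0.4329, -0.0791, -0.0144]
ee_rot: [1.0, 0.0, 0.0, 0.0]
contact_force: [0.2, 0.3, 0.1]
opening: 0.493
gripper_force: 0.0
```

Emit:
jog_arm(moves=[0,0,0,0,20,0,0,0,0,20,0,0,0,0,20,0,0,0,0,20,0,0,0,0,20])

```text
time_s: 57.4
ee_pos: [0.4336, -0.0789, -0.0135]
ee_rot: [1.0, 0.0, 0.001, 0.0]
contact_force: [-0.4, 1.0, 6.0]
opening: 0.285
gripper_force: 21.7
```

Emit:
jog_arm(moves=[0,0,0,0,42,0,0,0,0,42,0,0,0,0.1428,42,0,0,0,0.1428,42,0,0,0,0.1428,42])

```text
time_s: 57.9
ee_pos: [0.4321, -0.079, -0.0152]
ee_rot: [0.977, -0.215, -0.001, 0.0]
contact_force: [-0.1, 0.2, -0.2]
opening: 0.49
gripper_force: 0.1
```

Emit:
jog_arm(moves=[0,0,0,0.1428,42,0,0,0,0.1428,42,0,0,0,0.1428,42,0,0,0,0.1428,42,0,0,0,0.1428,42])

```text
time_s: 58.4
ee_pos: [0.4321, -0.0789, -0.0152]
ee_rot: [0.84, -0.543, -0.0, 0.0]
contact_force: [0.2, -0.4, -0.6]
opening: 0.49
gripper_force: 0.1
```

Emit:
jog_arm(moves=[0,0,0,0.1428,42,0,0,0,0.1428,42,0,0,0,0.1428,42,0,0,0,0,20,0,0,0,0,20])

```text
time_s: 58.9
ee_pos: [0.4332, -0.0792, -0.0135]
ee_rot: [0.708, -0.706, 0.001, -0.0]
contact_force: [-1.6, -0.8, 6.9]
opening: 0.284
gripper_force: 21.6
```

Emit:
jog_arm(moves=[0,0,0,0,20,0,0,0,0,20,0,0,0,0,20,0,0,-40,0,20,0,0,-50,0,20])

```text
time_s: 59.4
ee_pos: [0.4304, -0.0792, 0.0738]
ee_rot: [0.708, -0.706, -0.002, 0.003]
contact_force: [1.4, 1.2, -0.4]
opening: 0.279
gripper_force: 19.7
```

Emit:
jog_arm(moves=[0,0,-50,0,20,0,0,0,0,20,0,0,0,0,20,0,0,0,0,20,0,0,0,0,20])

```text
time_s: 59.9
ee_pos: [0.4318, -0.079, 0.1238]
ee_rot: [0.707, -0.707, -0.001, 0.001]
contact_force: [-0.5, 0.1, -1.0]
opening: 0.283
gripper_force: 19.7
```

```bash
python3 -c "
from h import *
go(.5143,.09,.095)"
```

```text
t 59.9 pos [431.8 -79.  123.8] th -1.57 tx -168.9 ty -82.7 tz 28.8 F [-0.5  0.1 -1. ] op 24.2 g 19.718019906431437
```

Emit:
jog_arm(moves=[-42.3,-20.5,0,0,20,-42.3,-20.5,0,0,20,-42.2,-20.4,0,0,20,-42.2,-20.4,0,0,20,0,0,0,0,20])

```text
time_s: 60.4
ee_pos: [0.5147, 0.0935, 0.1227]
ee_rot: [0.709, -0.706, -0.001, 0.002]
contact_force: [-0.4, 0.1, -0.1]
opening: 0.28
gripper_force: 19.8
```

Emit:
jog_arm(moves=[0,0,15,0,20,0,0,15,0,20,0,0,7,0,20,0,0,3,0,20,0,0,3,0,20])

```text
time_s: 60.9
ee_pos: [0.5144, 0.0894, 0.0823]
ee_rot: [-0.707, 0.707, -0.0, 0.0]
contact_force: [1.0, -0.9, 0.6]
opening: 0.287
gripper_force: 19.8
```

Emit:
jog_arm(moves=[0,0,3,0,20,0,0,3,0,20,0,0,3,0,20,0,0,3,0,20,0,0,0,0,20])

```text
time_s: 61.4
ee_pos: [0.5141, 0.09, 0.0699]
ee_rot: [0.707, -0.707, -0.0, 0.0]
contact_force: [-0.5, -1.2, 0.2]
opening: 0.286
gripper_force: 19.8
```

```bash
python3 -c "
from h import *
go(.5143,.09,.0605)"
```

```text
t 61.4 pos [514.1  90.   69.9] th -1.571 tx 0.0 ty -0.2 tz 9.4 F [-0.5 -1.2  0.2] op 24.5 g 19.752222262322903
```

Emit:
jog_arm(moves=[0,0,5,0,20,0,0,4,0,20,0,0,0,0,20,0,0,0,0,20,0,0,0,0,38])

```text
time_s: 61.9
ee_pos: [0.5145, 0.0901, 0.0616]
ee_rot: [0.707, -0.707, 0.0, -0.0]
contact_force: [0.6, 0.1, 0.2]
opening: 0.436
gripper_force: 0.0
```

Emit:
jog_arm(moves=[0,0,0,0,38,0,0,0,0,38,0,0,-15,0,38,0,0,-20,0,38,0,0,-20,0,38])

```text
time_s: 62.4
ee_pos: [0.5146, 0.09, 0.1183]
ee_rot: [0.707, -0.707, 0.0, -0.0]
contact_force: [0.3, 0.1, 0.2]
opening: 0.447
gripper_force: 0.0
```

Emit:
jog_arm(moves=[45.5,9.2,0,0,62,45.5,9.2,0,0,62,45.5,9.2,0,0,62,45.5,9.2,0,0,62,45.5,9.1,0,0,62])

```text
time_s: 62.9
ee_pos: [0.4683, -0.1391, 0.1182]
ee_rot: [0.707, -0.707, 0.001, -0.001]
contact_force: [1.9, -0.2, -0.1]
opening: 0.723
gripper_force: 0.0
```

```bash
python3 - <<'E'
from h import *
c=shot('top');s=shot('scene');go(.432,-.3192,.1165)
def up(c,m,r,w):
    u,v=int(m[0]),int(m[1]);return cv2.resize(c['pixels'][v-r:v+r,u-r:u+r],(w,w),interpolation=cv2.INTER_CUBIC)
cv2.imwrite('pics/crop11.png',np.hstack([up(s,(387,215),30,400),up(c,(417,299),20,400)])[...,::-1])
E
```

```text
t 63.0 pos [ 467.6 -141.7  118.1] th 4.707 tx 177.7 ty 34.6 tz 1.6 F [-0.3 -0.   0.2] op 61.6 g 0.0
```

View pics/crop11.png

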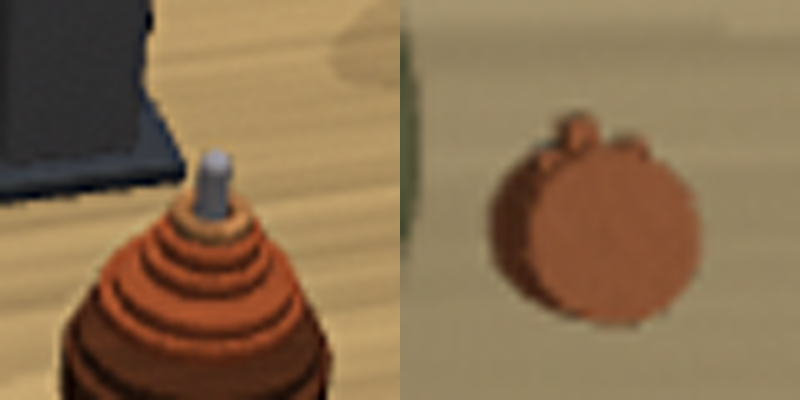

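Left crop: the cork washer sits flat on top of the ring stack. Right crop: head top disc at top-view pixel (418,302), nose at (414.5,291.5), so it hasn't moved and faces about 11° left of +x. Grip the head at ±40° to the nose.

Emit:
jog_arm(moves=[45.5,9.1,0,0,62,45.4,9.1,0,0,62,45.4,9.1,0,0,62,45.4,9.1,0,0,62,0,0,0,0.1326,62], force=30)

```text
time_s: 63.5
ee_pos: [0.4308, -0.3231, 0.1173]
ee_rot: [-0.657, 0.754, -0.0, -0.001]
contact_force: [-0.3, 0.1, -0.1]
opening: 0.725
gripper_force: 0.0
```

Emit:
jog_arm(moves=[0,0,0,0.1326,62,0,0,0,0.1326,62,0,0,0,0.1326,62,0,0,0,0.1326,62,0,0,0,0,62])

```text
time_s: 64.0
ee_pos: [0.4326, -0.3191, 0.1175]
ee_rot: [-0.438, 0.899, -0.0, 0.0]
contact_force: [1.1, 0.3, 0.2]
opening: 0.723
gripper_force: 0.0
```

Emit:
jog_arm(moves=[0,0,35,0,62,0,0,30,0,62,0,0,20,0,62,0,0,20,0,62,0,0,15.5,0,62])

```text
time_s: 64.5
ee_pos: [0.4321, -0.3189, -0.0047]
ee_rot: [-0.441, 0.898, 0.0, -0.0]
contact_force: [-0.6, -1.0, -0.4]
opening: 0.723
gripper_force: 0.0
```

```bash
python3 -c "
from h import *
go(.432,-.3192,-.004)"
```

```text
t 64.5 pos [ 432.1 -318.9   -4.7] th 4.054 tx 0.3 ty -0.1 tz -0.7 F [-0.6 -1.  -0.4] op 61.7 g 0.0
```

Emit:
jog_arm(moves=[0,0,0,0,34,0,0,0,0,34,0,0,0,0,34,0,0,0,0,34,0,0,0,0,34])

```text
time_s: 65.0
ee_pos: [0.4325, -0.3192, -0.0034]
ee_rot: [-0.439, 0.899, -0.0, 0.0]
contact_force: [-0.0, 0.3, -2.1]
opening: 0.465
gripper_force: 31.3
```

Emit:
jog_arm(moves=[0,0,0,0,62,0,0,0,0,62,0,0,0,0.1396,62,0,0,0,0.1396,62,0,0,0,0.1396,62])

```text
time_s: 65.5
ee_pos: [0.4324, -0.3193, -0.0037]
ee_rot: [-0.239, 0.971, -0.0, 0.0]
contact_force: [-0.3, 0.0, -0.0]
opening: 0.725
gripper_force: 0.0
```

Emit:
jog_arm(moves=[0,0,0,0.1396,62,0,0,0,0.1396,62,0,0,0,0.1396,62,0,0,0,0.1396,62,0,0,0,0.1396,62])

```text
time_s: 66.0
ee_pos: [0.4324, -0.3193, -0.0037]
ee_rot: [0.107, 0.994, -0.0, 0.0]
contact_force: [0.0, 0.8, -0.2]
opening: 0.73
gripper_force: 0.0
```

Emit:
jog_arm(moves=[0,0,0,0.1396,62,0,0,0,0.1396,62,0,0,0,0,62,0,0,0,0,34,0,0,0,0,34])

```text
time_s: 66.5
ee_pos: [0.4324, -0.3194, -0.0036]
ee_rot: [0.24, 0.971, -0.0, 0.0]
contact_force: [0.2, -0.3, 0.3]
opening: 0.462
gripper_force: 30.5
```

Emit:
jog_arm(moves=[0,0,0,0,34,0,0,0,0,34,0,0,0,0,34,0,0,0,0,34,0,0,0,0,34])

```text
time_s: 67.0
ee_pos: [0.4324, -0.3194, -0.0036]
ee_rot: [0.241, 0.97, -0.0, 0.0]
contact_force: [-0.9, -0.9, 4.0]
opening: 0.461
gripper_force: 30.8
```

```bash
python3 -c "
from h import *
go(.5143,.09,.12)"
```

```text
t 67.0 pos [ 432.4 -319.4   -3.6] th 2.654 tx 119.5 ty 400.0 tz -123.6 F [-0.9 -0.9  4. ] op 39.4 g 30.839137583971024
```

Emit:
jog_arm(moves=[0,0,-10,0,34,0,0,-34,0,34,0,0,-40,0,34,0,0,-40,0,34,0,0,0,-0.1475,34])

```text
time_s: 67.5
ee_pos: [0.4345, -0.3205, 0.1269]
ee_rot: [0.168, 0.986, -0.002, 0.005]
contact_force: [0.4, -0.5, -1.1]
opening: 0.46
gripper_force: 30.8
```

Emit:
jog_arm(moves=[0,0,0,-0.1475,34,0,0,0,-0.1475,34,0,0,0,-0.1475,34,0,0,0,-0.1475,34,0,0,0,-0.1475,34])

```text
time_s: 68.0
ee_pos: [0.4318, -0.3186, 0.1194]
ee_rot: [-0.2, 0.98, 0.001, -0.0]
contact_force: [-0.1, 0.4, -1.2]
opening: 0.465
gripper_force: 30.8
```

Emit:
jog_arm(moves=[0,0,0,-0.1475,34,0,0,0,-0.1475,34,0,0,0,-0.1475,34,0,0,0,-0.1475,34,0,0,0,-0.1475,34])

```text
time_s: 68.5
ee_pos: [0.4318, -0.3185, 0.1194]
ee_rot: [-0.54, 0.842, 0.001, -0.0]
contact_force: [0.4, 0.2, -0.5]
opening: 0.464
gripper_force: 30.8
```

Emit:
jog_arm(moves=[0,0,0,-0.1475,34,0,0,0,-0.1475,34,0,0,0,-0.1475,34,0,0,0,-0.1475,34,0,0,0,-0.1475,34])

```text
time_s: 69.0
ee_pos: [0.4318, -0.3186, 0.1194]
ee_rot: [0.807, -0.591, -0.001, -0.0]
contact_force: [-0.0, -0.3, -1.2]
opening: 0.466
gripper_force: 30.8
```

Emit:
jog_arm(moves=[0,0,0,-0.1475,34,0,0,0,-0.1475,34,0,0,0,-0.1475,34,0,0,0,-0.1475,34,0,0,0,0,34])

```text
time_s: 69.5
ee_pos: [0.4319, -0.3187, 0.1194]
ee_rot: [0.943, -0.333, -0.001, -0.0]
contact_force: [0.3, 0.4, -1.4]
opening: 0.463
gripper_force: 30.8
```

Emit:
jog_arm(moves=[0,0,0,0,34,0,0,0,0,34,0,0,0,0,34,0,0,0,0,34,0,0,0,0,34])

```text
time_s: 70.0
ee_pos: [0.4321, -0.3191, 0.1199]
ee_rot: [0.943, -0.334, -0.0, 0.0]
contact_force: [-0.5, 0.3, -1.5]
opening: 0.465
gripper_force: 30.8
```

```bash
python3 - <<'E'
from h import *
go(.5143,.09,.12)
p=np.array([.4324,-.3193]);th=-3.629+2.95
d=(np.array([.5143,.09])-p)*1000
o=status.observe();q=o['ee_rot'];th=2*np.arctan2(q[1],q[0]);print(th,'from cmd',d@[np.cos(th),np.sin(th)],d@[np.sin(th),-np.cos(th)])
E
```

```text
t 70.0 pos [ 432.1 -319.1  119.9] th -0.68 tx -193.4 ty -369.7 tz -0.1 F [-0.5  0.3 -1.5] op 39.7 g 30.792682506144047
-0.6801898860995189 from cmd -193.7519876030467 -369.7218783083696
```

Emit:
jog_arm(moves=[-21.5,-41.1,0,0,34,-21.5,-41.1,0,0,34,-21.5,-41.1,0,0,34,-21.5,-41.1,0,0,34,-21.5,-41.1,0,0,34])

```text
time_s: 70.5
ee_pos: [0.4778, -0.09, 0.1203]
ee_rot: [0.943, -0.334, 0.0, -0.0]
contact_force: [1.9, 0.1, -1.7]
opening: 0.465
gripper_force: 30.9
```

Emit:
jog_arm(moves=[-21.5,-41.1,0,0,34,-21.5,-41.1,0,0,34,-21.6,-41,0,0,34,-21.6,-41,0,0,34,0,0,0,0,34])

```text
time_s: 71.0
ee_pos: [0.5141, 0.0945, 0.1194]
ee_rot: [0.944, -0.331, -0.0, -0.0]
contact_force: [-0.5, -0.7, -0.6]
opening: 0.464
gripper_force: 31.1
```

Emit:
jog_arm(moves=[0,0,8,0,34,0,0,8,0,34,0,0,8,0,34,0,0,0,0,34,0,0,0,0,34])

```text
time_s: 71.5
ee_pos: [0.5138, 0.0893, 0.0957]
ee_rot: [0.943, -0.334, -0.0, 0.0]
contact_force: [0.4, -0.2, -1.5]
opening: 0.466
gripper_force: 31.1
```

```bash
python3 - <<'E'
from h import *
go(.5143,.09,.07);s=shot('scene')
u=cv2.resize(s['pixels'][150:240,345:435],(540,540),interpolation=cv2.INTER_CUBIC);cv2.imwrite('pics/crop12.png',u[...,::-1])
E
```

```text
t 71.5 pos [513.8  89.3  95.7] th -0.681 tx -0.0 ty -0.9 tz 25.7 F [ 0.4 -0.2 -1.5] op 39.8 g 31.071925722062588
```

Emit:
jog_arm(moves=[0,0,2,0,34,0,0,3,0,34,0,0,3,0,34,0,0,2,0,34,0,0,0,0,34])

```text
time_s: 72.05
ee_pos: [0.5136, 0.0901, 0.0854]
ee_rot: [0.943, -0.333, -0.0, 0.0]
contact_force: [-1.0, -0.0, -1.7]
opening: 0.463
gripper_force: 31.1
```

Emit:
jog_arm(moves=[0,0,2,0,34,0,0,2,0,34,0,0,2,0,34,0,0,0,0,34,0,0,0,0,34])

```text
time_s: 72.55
ee_pos: [0.5138, 0.0901, 0.0799]
ee_rot: [0.943, -0.333, -0.0, 0.0]
contact_force: [-0.2, -1.2, -1.0]
opening: 0.463
gripper_force: 31.1
```

Emit:
jog_arm(moves=[0,0,2,0,34,0,0,2,0,34,0,0,1,0,34,0,0,1,0,34,0,0,0,0,34])

```text
time_s: 73.05
ee_pos: [0.5138, 0.0901, 0.0737]
ee_rot: [0.943, -0.333, -0.0, 0.0]
contact_force: [-0.5, 0.8, -3.2]
opening: 0.464
gripper_force: 31.1
```

```bash
python3 - <<'E'
from h import *
go(.5143,.09,.07)
E
```

```text
t 73.0 pos [513.8  90.1  73.7] th -0.68 tx 0.5 ty -0.2 tz 3.7 F [-0.5  0.8 -3.2] op 39.6 g 31.07687149196863
```

Threaded. Lower the last millimetres until the washer carries it.

Emit:
jog_arm(moves=[0,0,1,0,34,0,0,1,0,34,0,0,0,0,34,0,0,0,0,34,0,0,0,0,34])

```text
time_s: 73.55
ee_pos: [0.5139, 0.0901, 0.0719]
ee_rot: [0.943, -0.333, 0.0, 0.0]
contact_force: [-0.2, -0.2, -2.4]
opening: 0.464
gripper_force: 31.1
```

Emit:
jog_arm(moves=[0,0,0.7,0,34,0,0,0.7,0,34,0,0,0,0,34,0,0,0,0,34,0,0,0,0,34])

```text
time_s: 74.05
ee_pos: [0.5138, 0.0902, 0.0705]
ee_rot: [0.943, -0.333, -0.0, 0.0]
contact_force: [-0.4, 0.3, -1.4]
opening: 0.461
gripper_force: 31.1
```

Emit:
jog_arm(moves=[0,0,0.5,0,34,0,0,0.5,0,34,0,0,0,0,34,0,0,0,0,34,0,0,0,0,34])

```text
time_s: 74.55
ee_pos: [0.5141, 0.0901, 0.0704]
ee_rot: [0.943, -0.333, 0.0, -0.0]
contact_force: [-3.1, -0.5, 5.2]
opening: 0.466
gripper_force: 31.6
```

Emit:
jog_arm(moves=[0,0,0,0,60,0,0,0,0,60,0,0,0,0,60,0,0,-10,0,60,0,0,-30,0,60])

```text
time_s: 75.05
ee_pos: [0.5122, 0.0896, 0.1073]
ee_rot: [0.943, -0.333, -0.002, 0.002]
contact_force: [0.2, -0.7, -0.4]
opening: 0.698
gripper_force: 0.0
```

Emit:
jog_arm(moves=[0,0,-35,0,60,0,0,-10,0,60,0,40,0,0,30,0,40,0,0,0,0,40,0,0,0])

```text
time_s: 75.55
ee_pos: [0.4376, -0.004, 0.1548]
ee_rot: [0.943, -0.333, 0.0, 0.0]
contact_force: [0.1, -0.7, 0.1]
opening: 0.199
gripper_force: 0.0
```

```bash
python3 - <<'E'
from h import *
c=shot('top');s=shot('scene');go(.35,.0901,.15)
def up(c,m,r,w):
    u,v=int(m[0]),int(m[1]);return cv2.resize(c['pixels'][v-r:v+r,u-r:u+r],(w,w),interpolation=cv2.INTER_CUBIC)
cv2.imwrite('pics/crop13.png',np.hstack([up(s,(387,205),40,400),up(c,(228,275),40,400)])[...,::-1])
E
```

```text
t 75.7 pos [437.1  -5.4 156. ] th -0.682 tx -127.8 ty -19.3 tz 6.0 F [-0.3  0.9 -0. ] op 1.5 g 0.0
```

View pics/crop13.png

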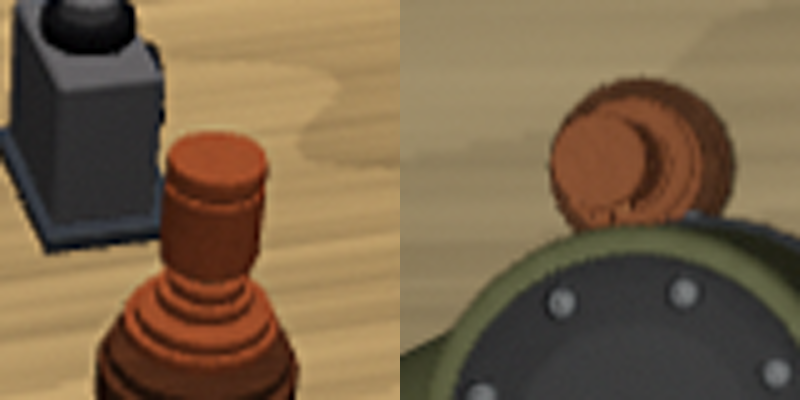

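The last picture shows the head seated upright on the stack with its back to the scene camera. In the top view its face details sit on the scanner side, near (232,277). I'll check the face angle numerically.

```bash
python3 - <<'E'
from h import *
c=shot('top')
print('headtop centre',proj(c,[.5141,.09,.122]).round(1))
for a in(-20,-10,0,10,20):
    r=np.radians(180+a);print(a,[proj(c,[.5141+R*np.cos(r),.09+R*np.sin(r),z]).round(1).tolist() for R,z in((.0265,.108),(.0225,.108))])
g=c['pixels'].astype(int)
for v in range(272,284): print(v,[int(x) for x in g[v,220:244,0]])
E
```

```text
headtop centre [227.5 266.4]
-20 [[224.5, 278.6], [225.1, 276.8]]
-10 [[226.6, 279.1], [226.9, 277.3]]
0 [[228.8, 279.3], [228.8, 277.4]]
10 [[231.0, 279.1], [230.6, 277.2]]
20 [[233.1, 278.5], [232.4, 276.7]]
272 [121, 135, 135, 135, 134, 132, 133, 135, 132, 134, 133, 134, 134, 135, 124, 87, 73, 61, 68, 99, 110, 122, 132, 129]
273 [92, 124, 136, 134, 134, 132, 134, 135, 133, 132, 132, 134, 135, 132, 102, 66, 69, 66, 94, 116, 102, 132, 132, 127]
274 [81, 97, 128, 135, 131, 133, 134, 136, 134, 131, 133, 133, 122, 103, 71, 63, 68, 90, 106, 110, 122, 133, 130, 116]
275 [80, 90, 128, 132, 119, 129, 132, 131, 133, 129, 124, 106, 108, 121, 59, 92, 111, 105, 114, 121, 132, 130, 123, 106]
276 [77, 88, 112, 128, 121, 127, 122, 117, 114, 117, 115, 125, 131, 142, 74, 110, 112, 120, 125, 131, 130, 121, 111, 120]
277 [90, 81, 90, 108, 127, 127, 110, 123, 120, 122, 89, 129, 138, 136, 115, 124, 120, 130, 130, 130, 121, 106, 120, 130]
278 [138, 76, 80, 87, 108, 129, 104, 134, 134, 130, 67, 118, 133, 131, 131, 131, 131, 125, 119, 114, 125, 119, 129, 122]
279 [152, 95, 75, 80, 84, 110, 124, 125, 126, 116, 93, 126, 123, 117, 126, 121, 114, 126, 123, 120, 130, 125, 103, 85]
280 [148, 134, 99, 72, 78, 84, 100, 113, 127, 122, 122, 131, 128, 125, 125, 121, 104, 117, 116, 106, 99, 90, 59, 49]
281 [141, 141, 130, 96, 77, 77, 77, 91, 95, 103, 110, 102, 98, 99, 98, 96, 87, 89, 86, 72, 65, 59, 73, 49]
282 [139, 138, 138, 128, 73, 67, 68, 69, 68, 74, 82, 76, 74, 75, 76, 76, 78, 76, 76, 74, 75, 76, 82, 69]
283 [138, 138, 113, 97, 71, 71, 72, 74, 81, 81, 85, 87, 89, 88, 88, 87, 88, 88, 90, 91, 90, 89, 88, 86]
```

The nose tip shows at (228,278.5), which puts the face within about 4° of the scanner. Now the button.

Emit:
jog_arm(moves=[-32.1,-4.1,0,0,0,-32.1,-4.1,0,0,0,-32.1,-4,0,0,0,-32.2,-4,0,0,0,0,0,0,0,0])

```text
time_s: 76.2
ee_pos: [0.3475, 0.0931, 0.1551]
ee_rot: [0.944, -0.331, 0.0, -0.001]
contact_force: [-0.1, -0.1, -0.4]
opening: -0.001
gripper_force: 0.0
```

Emit:
jog_arm(moves=[0,0,15,0,0,0,0,15,0,0,0,0,15,0,0,0,0,10,0,0,0,0,0,0,0])

```text
time_s: 76.7
ee_pos: [0.348, 0.0891, 0.0973]
ee_rot: [0.943, -0.334, -0.001, 0.002]
contact_force: [0.1, -0.1, 0.7]
opening: -0.002
gripper_force: 0.0
```

```bash
python3 - <<'E'
from h import *
go(.349,.0901,.09)
E
```

```text
t 76.7 pos [348.   89.1  97.3] th -0.681 tx 0.1 ty -1.4 tz 7.3 F [ 0.1 -0.1  0.7] op -0.1 g 0.0
```

Emit:
jog_arm(moves=[0,0,2,0,0,0,0,2,0,0,0,0,2,0,0,0,0,2,0,0,0,0,0,0,0])

```text
time_s: 77.2
ee_pos: [0.3489, 0.0903, 0.0919]
ee_rot: [0.943, -0.333, 0.0, -0.0]
contact_force: [0.6, -0.9, 3.0]
opening: -0.002
gripper_force: 1.1
```

Emit:
jog_arm(moves=[0,0,1.5,0,0,0,0,1.5,0,0,0,0,0,0,0,0,0,0,0,0,0,0,0,0,0])

```text
time_s: 77.7
ee_pos: [0.3489, 0.0903, 0.0888]
ee_rot: [0.943, -0.333, 0.0, -0.0]
contact_force: [0.2, 0.2, 4.5]
opening: -0.002
gripper_force: 2.0
```

Emit:
jog_arm(moves=[0,0,1.5,0,0,0,0,1.5,0,0,0,0,0,0,0,0,0,0,0,0,0,0,0,0,0])

```text
time_s: 78.2
ee_pos: [0.349, 0.0903, 0.0874]
ee_rot: [0.943, -0.333, 0.001, -0.001]
contact_force: [-5.3, -0.1, 13.5]
opening: -0.0
gripper_force: 6.9
```

Force rose past 5 N to 13.5 N, so the button is at its stop. Hold briefly, let go, and withdraw.

Emit:
jog_arm(moves=[0,0,0,0,0,0,0,-5,0,0,0,0,-10,0,0,0,0,-25,0,0,0,0,-30,0,0])

```text
time_s: 78.7
ee_pos: [0.3477, 0.0897, 0.1548]
ee_rot: [0.943, -0.333, -0.001, 0.002]
contact_force: [0.7, 0.7, 0.3]
opening: 0.0
gripper_force: 0.0
```

Emit:
jog_arm(moves=[0,40,0,0,0,0,40,0,0,0,0,40,0,0,0,0,40,0,0,0,0,0,0,0,0])

```text
time_s: 79.2
ee_pos: [0.247, -0.036, 0.157]
ee_rot: [0.943, -0.334, 0.002, -0.003]
contact_force: [0.6, -0.1, 0.6]
opening: 0.001
gripper_force: 0.0
```

```bash
python3 - <<'E'
from h import *
c=shot('top');s=shot('scene');go(0,0)
# head top disc on the stack, scene view: expected vs seen colour around it
P=[.5141,.09,.122]
for k in(c,s):
    print(proj(k,P).round(1),[k['pixels'][int(v),int(u)].tolist() for u,v in[proj(k,np.add(P,d)) for d in((0,0,0),(.016,0,0),(-.016,0,0),(0,.016,0),(0,-.016,0),(.026,0,0),(0,.026,0),(0,-.026,0))]])
E
```

```text
t 79.3 pos [247.9 -34.3 155.6] th -0.68 tx -214.3 ty 129.2 tz None F [-0.2  0.8 -0.3] op -0.3 g 0.0
[227.5 266.4] [[125, 73, 45], [122, 71, 44], [128, 75, 47], [128, 76, 46], [126, 74, 46], [86, 59, 40], [135, 119, 88], [65, 36, 20]]
[390.1 195.3] [[156, 75, 41], [156, 76, 41], [163, 107, 66], [156, 70, 37], [158, 75, 40], [95, 43, 20], [182, 152, 102], [34, 36, 41]]
```

```bash
python3 -c "
from h import *
print(ticket.hand_in())"
```

```text
the job is handed in; nothing more can be done
None
```

I handed the job in after 79 s: the totem is on the rod in order (pad, rings 1, 2, 4 and 5 since ring 3 was absent, washer, head facing the scanner to within about 4°), and the scan button was pressed to its stop and released; no verdict came back.

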